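# Fetch the check weight from behind the bottles

## Task

The portable balance is to be checked with the large brass-coloured weight, which stands at the back of the grey storage stand behind two capped bottles. First move both bottles to the steel side tray, then stand the large weight upright in the middle of the balance's round pan, and only then put each bottle back upright on the very spot of the stand where it stood before. Leave the small weight and everything else where they are.

Things in the scene. Friction and masses are not known exactly. Their poses are not given: they have to be found in the camera images.
- storage_stand: Fixed grey plate, 146 (own x) x 204 (own y) mm; top face 10 mm above the worktop, edge lip 3 mm higher. Origin: centre of its underside. Own +x to the back (away from the robot), +y left. Dark flush spots: two of 66 mm at x -32, y +-50 mm (front, a bottle on each), two of 32 mm at x +30, y +-32 mm (back, a weight on each). Which stands on which changes; they start up to 5 mm off the spot centres.
- side_tray: Fixed, empty low steel tray, 120 (own x) x 200 (own y) mm outside, walls 4 mm thick and 12 mm high over the worktop, inner floor about 4 mm above the worktop. Origin: centre of its underside. Room for both bottles side by side along own y, e.g. at y +45 and -45 mm. It stands to the left or to the right of the stand.
- portable_balance: Fixed small white balance, 130 (own x) x 130 (own y) mm, case top 29 mm high, dark screen and two keys at the front (own -x). Origin: centre of its underside. It stands on the other side of the stand from the side tray. Its pan does not move.
- pan_centre (a point): Centre of the upper face of the balance's fixed round steel pan (92 mm diameter), 38 mm above the worktop; +18 mm in own x from the balance's centre.
- amber_bottle: The larger, brown capped bottle, 0.33 kg: body 60 mm diameter up to 87 mm, shoulder above, fixed cylindrical dark cap 36 mm diameter from 110 to 127 mm above its base. Origin: centre of its base; z up. Can be gripped across the cap.
- small_bottle: The smaller, slimmer white capped bottle, 0.12 kg: body 48 mm diameter up to 77 mm, fixed cylindrical cap 27.6 mm diameter from 97 to 112 mm above its base. Origin: centre of its base; z up. Can be gripped across the cap.
- large_weight: The larger knob weight, brass-coloured, 25 mm diameter, 30 mm high, 0.1 kg (for contact a plain cylinder of that size). Origin: centre of its base; z up.
- small_weight: The smaller knob weight, grey, 21 mm diameter, 25 mm high, standing on the other back spot. Origin: centre of its base. To be left alone.
- petri_dish: Shallow clear dish, 61 mm diameter, 16 mm high, on the worktop in front of the stand. Origin: centre of its base. To be left alone.
- glass_beaker: Clear beaker, 58 mm diameter, 70 mm high, on the worktop to the left of the stand. Origin: centre of its base. To be left alone.
There are look-alikes about, which are no part of the job. Leave any purple look-alike of the amber_bottle alone.

How it is judged:
On the way, in this order (a step that is already met when the one before it is completed fails the run):
1. both bottles stand upright and released in the side tray while the large weight has not yet been moved (x of amber_bottle in the frame of side_tray between -0.04 and 0.04 m and y of amber_bottle in the frame of side_tray between -0.08 and 0.08 m and z of each of amber_bottle, small_bottle in the frame of side_tray below 0.01 m and angle between each of amber_bottle, small_bottle's own z axis and vertical below 0.1 rad and contact force between the fingers and amber_bottle below 0.2 N and linear speed of each of amber_bottle, small_bottle below 0.03 m/s and x of small_bottle in the frame of side_tray between -0.04 and 0.04 m and y of small_bottle in the frame of side_tray between -0.08 and 0.08 m and contact force between the fingers and small_bottle below 0.2 N and distance of large_weight from where it was at the start of the episode below 0.015 m), for 0.2 s.
2. the large weight stands upright and released in the middle of the pan (within 15 mm) while both bottles are still in the side tray (horizontal distance between large_weight and pan_centre below 0.015 m and z of large_weight in the frame of portable_balance between 0.034 and 0.042 m and angle between each of large_weight, amber_bottle, small_bottle's own z axis and vertical below 0.1 rad and contact force between the fingers and large_weight below 0.2 N and linear speed of each of large_weight, amber_bottle, small_bottle below 0.03 m/s and x of amber_bottle in the frame of side_tray between -0.04 and 0.04 m and y of amber_bottle in the frame of side_tray between -0.08 and 0.08 m and z of each of amber_bottle, small_bottle in the frame of side_tray below 0.01 m and contact force between the fingers and amber_bottle below 0.2 N and x of small_bottle in the frame of side_tray between -0.04 and 0.04 m and y of small_bottle in the frame of side_tray between -0.08 and 0.08 m and contact force between the fingers and small_bottle below 0.2 N), for 0.2 s.
At the end, for the whole second after the job is handed in: The large weight stands upright at rest on the balance's pan, its axis within 15 mm of the pan's centre; each bottle stands upright at rest within 15 mm of where it itself stood at the start; the small weight is within 12 mm, and dish and beaker within 30 mm, of where they stood (horizontal distance between large_weight and pan_centre below 0.015 m and z of large_weight in the frame of portable_balance between 0.034 and 0.042 m and angle between large_weight's own z axis and vertical below 0.1 rad and contact force between the fingers and large_weight below 0.2 N and linear speed of large_weight below 0.03 m/s and distance of each of amber_bottle, small_bottle from where it was at the start of the episode below 0.015 m and angle between each of amber_bottle, small_bottle's own z axis and vertical below 0.08 rad and linear speed of each of amber_bottle, small_bottle below 0.02 m/s and distance of small_weight from where it was at the start of the episode below 0.012 m and distance of each of petri_dish, glass_beaker from where it was at the start of the episode below 0.03 m); the robot touches nothing.
It fails at once if a bottle is tipped over (angle between any of amber_bottle, small_bottle's own z axis and vertical above 0.7 rad).
It fails at once if the small weight is moved from its spot (distance of small_weight from where it was at the start of the episode above 0.015 m).
It fails at once if the petri dish or the beaker is pushed away (distance of any of petri_dish, glass_beaker from where it was at the start of the episode above 0.04 m).
It also fails if it takes over 102 s, if anything falls off the work surface, if the arm or the gripper's body presses on something with over 40 N, if the wrist force passes 120 N, or if a joint passes its speed limit or range.

## Robot

A 6-joint arm with a two-finger parallel gripper is mounted at the origin on a cart in front of the work surface, level with it; the furniture and walls round the work are solid. World frame = base frame: x ahead of the robot, y to its left, z up, the work surface at z = 0. Lengths are in m, angles in rad, forces in N, time in s.
With the tool pointing down it reaches from about 0.25 to 0.775 m from the base axis. Payload 4 kg.
Tool frame: the origin (TCP) lies between the finger pads; the fingertips stand 11 mm ahead of it and the grasp point (between the pads) lies 8 mm behind it; z points along the fingers, y is the direction in which the jaws open and shut (so a half turn about z gives the same grasp; the last joint's range is limited). The gripper opens to 94 mm and grips with 3 to 60 N. Pads are 16 mm wide; open, the fingers measure 119 mm over their backs; the gripper's body (75 mm by 177 mm) begins 78 mm behind the grasp point.
Start: joints at [-1.211, 0.087, 1.371, -0, 1.684, -0.103], TCP at [0.246, -0.492, 0.217] pointing down, gripper open.
Joint ranges: [-3.1, 3.1], [-0.76, 2.03], [0.27, 2.55], [-1.08, 4.22], [0.17, 2.65], [-2.57, 2.57]. Speed limits (rad/s): [2.79, 2.79, 3.14, 3.14, 3.14, 3.14].

## Interface

Orientations are given as [roll, pitch, yaw] about the fixed x, y, z axes, in that order (R = Rz(yaw) Ry(pitch) Rx(roll)).
In Python, from bench import get_obs, cams, ticket gives the robot as it stands. The module is installed in compiled form; this text tells all that it offers.
- The arm moves only by the shell command python3 -m crank 'ROWS'. ROWS is JSON, a list of rows, each an object of numbers: "tx", "ty", "tz": the shift along the tool's x, y, z in cm; "twist": the turn about the tool's z in degrees; "grip": the opening, from 0 (shut) to 1 (fully open). In form: [{"tx": .., "ty": .., "tz": .., "twist": .., "grip": ..}, ...]. A call has 1 to 12 rows; each row shifts and turns the commanded pose from where the row before left it, along the tool's axes as they then stand; what a row does not reach is not made up. A row lasts 1/8 s, in which the tool goes at most 62.5 mm and 10.7 degrees, less where a joint would pass 70% of its speed; a pose out of reach is approached as far as the arm can. A call is refused whole if a number of a shift passes 6.25 or a number of a turn 10.7, either way. A call with a gripper value outside its range is refused whole. The fingers move at their own pace and stop on an object; the grip force is fixed at half the most. Time passes only in rows, so rows that do not move let the fingers close. It gives the time, the measured TCP pose, the force and the opening at its end, in the units of the state.
- get_obs(): the state, without advancing time (a new reading comes with each control period).
- cams.snapshot(name): name is "side" or "top" or "wrist"; returns a dict with "frame" (384x512x3 uint8, red, green, blue), "intrinsics" (3x3 intrinsics, pixels), "R" (3x3) and "t" (3): a world point X has camera coordinates R X + t; the wrist camera has in their place "hand_eye" (4x4, takes a point from camera to tool coordinates, whose origin is the TCP and whose axes are the flange's). Camera axes: x right, y down, z forward; pixel columns grow to the right and rows downward; lengths in m; the calibration is good to about 2 mm. A picture is of the moment at which its call begins: read the wrist's pose just before it. There is no depth.
- ticket.close_job(): hands the job in, once; it reports no verdict.
Trained networks look in a picture, given as the dict that the camera call returned (one of the last four; its "shot" number tells which), for a name from the list of things; names that differ only in an ending like _2 or _b are one class to them, and where a whole thing is asked for, a point or a joint stands for the part that bears it (a point fixed in the world has none). Each returns a list of dicts, best first, with "conf" (0 to 1); they miss things now and then, are a little off and sometimes report something else, mostly with a low value. They report only what shows in the picture. A call takes as long as a camera call. They do not tell look-alikes from the thing itself.
- cams.outline_of(picture, query): "region" (384x512 bool, what is visible of it) and "centre" ([column, row] in pixels, amid what is visible of it).
The state is a dict: "time": time; "joint_positions": joint angles; "qvel": joint speeds; "joint_torque": joint torques, N m; "tool_pos": TCP position; "ee_rot": TCP orientation; "wrist_force": force on the tool from outside, world axes, zero at the start; "wrist_torque": the same for the moment, N m; "width": finger opening in m.
Only numpy, scipy, OpenCV 4.12 (cv2) and the standard library are available. Lean on these libraries where they do the work, as an engineer would, in place of code of your own. Each camera call takes 0.05 s, during which the arm holds its last target.

## Working session

There is one attempt and no reset: what is moved stays moved. The work goes in short steps, Python scripts to look and compute and a shell command to move; the robot and the scene stay as the last step left them, time stands still between calls to the robot, and variables do not carry over. Pictures are saved under pics/ and viewed, and the job is handed in when it is done.

```bash
mkdir -p pics; cat > h.py <<'E'
import numpy as np, cv2
from bench import get_obs, cams, ticket
def save(s,n,crop=None,k=1):
    f=s["frame"][:,:,::-1]
    if crop: x0,y0,x1,y1=crop; f=f[y0:y1,x0:x1]
    if k!=1: f=cv2.resize(f,None,fx=k,fy=k,interpolation=cv2.INTER_CUBIC)
    cv2.imwrite("pics/"+n,f)
def ray(s,px):
    K=np.array(s["intrinsics"]);R=np.array(s["R"]);t=np.array(s["t"])
    d=R.T@np.linalg.inv(K)@np.array([px[0],px[1],1.]); return -R.T@t,d
def atz(s,px,z):
    o,d=ray(s,px); return o+d*(z-o[2])/d[2]
def proj(s,X):
    c=np.array(s["R"])@np.array(X)+np.array(s["t"]);p=np.array(s["intrinsics"])@c;return p[:2]/p[2]
E
python3 - <<'E'
from h import *
o=get_obs();print({k:np.round(v,3).tolist() for k,v in o.items()})
for n in ("top","side"):
    s=cams.snapshot(n);save(s,n+"0.png",k=1.5)
    print(n,np.round(-np.array(s["R"]).T@s["t"],3))
    for q in "storage_stand side_tray portable_balance amber_bottle small_bottle large_weight small_weight petri_dish glass_beaker".split():
        for r in cams.outline_of(s,q): print(q,round(r["conf"],2),np.round(r["centre"],1),int(r["region"].sum()))
E
```

```text
{'time': 0.0, 'joint_positions': [-1.211, 0.088, 1.372, -0.0, 1.684, -0.103], 'qvel': [0.001, 0.0, 0.0, 0.001, 0.0, 0.0], 'joint_torque': [-0.001, -34.019, -30.243, 0.072, 0.033, -0.0], 'tool_pos': [0.245, -0.492, 0.215], 'ee_rot': [-3.139, -0.0, 0.463], 'wrist_force': [-0.89, 0.928, 0.282], 'wrist_torque': [-0.033, 0.01, 0.046], 'width': 0.094}
top [0.434 0.02  0.918]
storage_stand 0.73 [242.1 156.5] 3471
side_tray 0.82 [172.5 241.2] 4200
side_tray 0.17 [250.2 247.2] 518
portable_balance 0.91 [370.5 243.1] 3085
amber_bottle 0.76 [261.9 165.6] 677
amber_bottle 0.7 [318.6 133.1] 697
small_bottle 0.88 [220.  165.9] 432
large_weight 0.39 [230.  146.1] 113
small_weight 0.58 [259.3 147.5] 43
petri_dish 0.79 [251.8 246.8] 504
glass_beaker 0.96 [169.8 157.1] 574
glass_beaker 0.61 [252.1 249.1] 477
side [0.587 0.948 0.702]
storage_stand 0.94 [212.8 223.8] 1348
storage_stand 0.27 [294.  209.7] 292
side_tray 0.96 [305.4 255.8] 2767
side_tray 0.56 [283.7 160.4] 876
portable_balance 0.6 [282.6 160.8] 824
amber_bottle 0.69 [203.6 170.7] 696
amber_bottle 0.63 [232.4 183.3] 549
small_bottle 0.85 [228.4 213.8] 584
large_weight 0.54 [208.3 221.1] 91
small_weight 0.57 [211.2 204.8] 65
petri_dish 0.58 [294.1 210.5] 281
glass_beaker 0.74 [220.5 252.8] 684
```

View pics/top0.png

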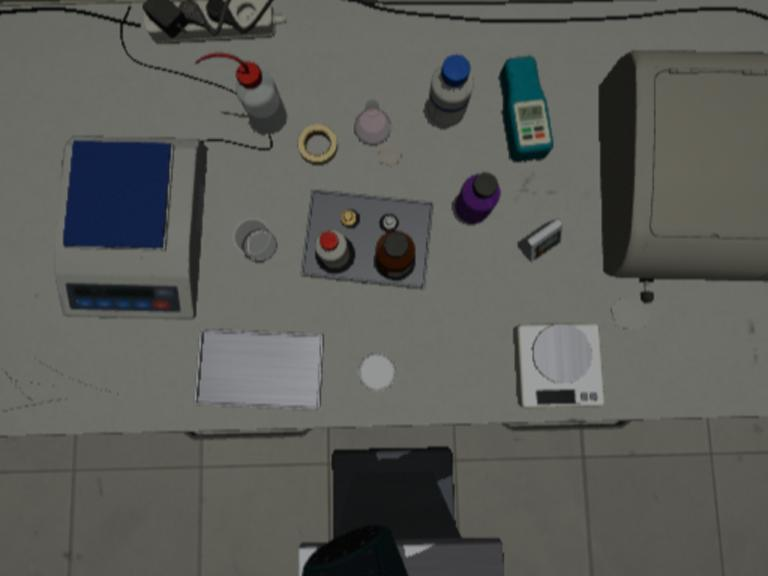

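View pics/side0.png

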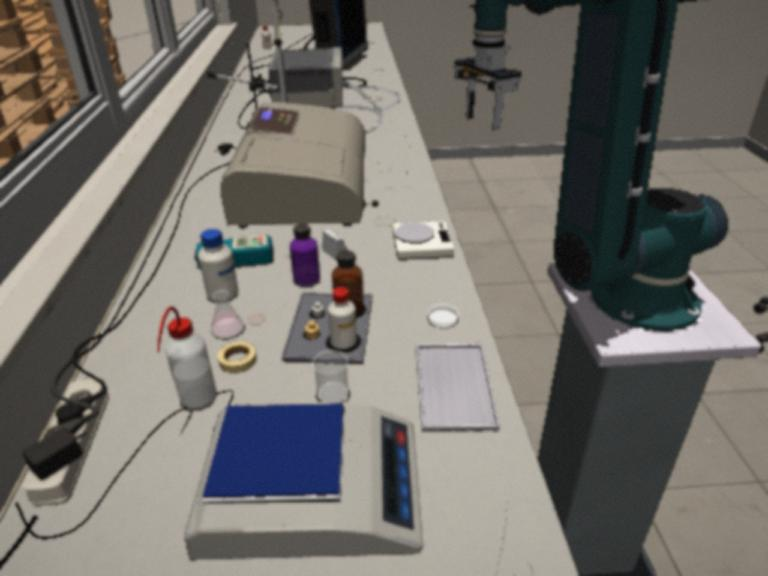

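The top picture shows the stand with the white bottle at (220,166) and the brown one at (262,166). A purple bottle stands at (318,133); that is the look-alike. The brass weight is at (230,146) and the grey one at (259,147). The tray is on the left at (172,241), and the balance with the round pan is at (370,243).

```bash
python3 - <<'E'
from h import *
s=cams.snapshot("top");save(s,"topc.png",(195,120,345,200),5)
def quad(q,z,sel=0):
    r=cams.outline_of(s,q)[sel]["region"].astype(np.uint8)
    c,_=cv2.findContours(r,cv2.RETR_EXTERNAL,cv2.CHAIN_APPROX_NONE);c=max(c,key=cv2.contourArea)
    b=cv2.boxPoints(cv2.minAreaRect(cv2.convexHull(c)))
    P=np.array([atz(s,p,z)[:2] for p in b]);e=[P[1]-P[0],P[2]-P[1]]
    L=[np.linalg.norm(v) for v in e]
    ang=[np.degrees(np.arctan2(v[1],v[0]))%90 for v in e]
    print(q,"c",P.mean(0).round(4),"L",np.round(L,3),"ang",np.round(ang,1),"\n",P.round(3).tolist())
quad("storage_stand",.012);quad("side_tray",.012);quad("portable_balance",.029)
f=s["frame"].astype(int)
hsv=cv2.cvtColor(s["frame"],cv2.COLOR_RGB2HSV)
m=((f[...,0]>120)&(f[...,1]<60)); m[:, :200]=0;m[:150]=0;m[180:]=0;m[:,240:]=0
ys,xs=np.nonzero(m);print("redcap px",xs.mean(),ys.mean(),len(xs),atz(s,(xs.mean(),ys.mean()),.122-.0))
for q,z in (("large_weight",.03),("small_weight",.03),("petri_dish",.012),("glass_beaker",.04)):
    for r in cams.outline_of(s,q)[:1]: print(q,r["centre"],atz(s,r["centre"],z).round(4))
E
```

```text
storage_stand c [0.6343 0.0415] L [0.149 0.208] ang [83.5 82.1] 
 [[0.574, 0.152], [0.722, 0.135], [0.694, -0.071], [0.547, -0.05]]
side_tray c [0.427  0.2186] L [0.12  0.208] ang [88.7 86.2] 
 [[0.374, 0.323], [0.494, 0.32], [0.48, 0.113], [0.36, 0.119]]
portable_balance c [ 0.4187 -0.2558] L [0.135 0.134] ang [ 1. 88.] 
 [[0.485, -0.19], [0.487, -0.325], [0.353, -0.32], [0.351, -0.188]]
redcap px 219.46969696969697 160.24242424242425 66 [0.60776779 0.0930888  0.122     ]
large_weight [230.7, 145.9] [0.6628 0.0737 0.03  ]
petri_dish [246.3, 247.8] [0.416  0.0419 0.012 ]
glass_beaker [170.5, 159.2] [0.6315 0.2181 0.04  ]
```

View pics/topc.png

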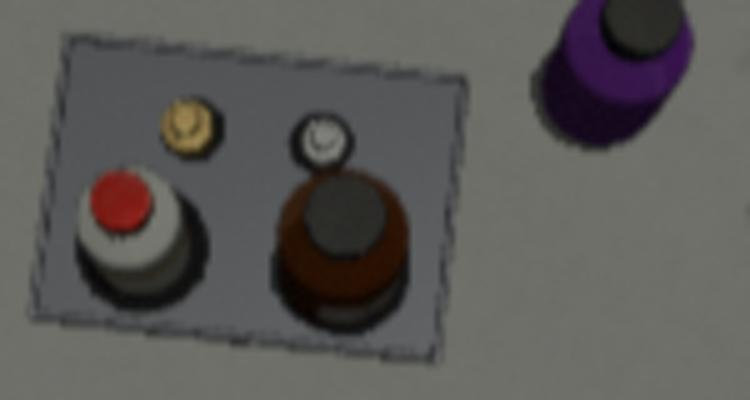

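```bash
python3 - <<'E'
from h import *
s=cams.snapshot("top")
c=lambda x,y:(195+x/5-.4,120+y/5-.4)
S=np.array([atz(s,c(*p),.013)[:2] for p in [(68,37),(467,79),(437,360),(33,318)]])
m=S.mean(0);print("stand",m.round(4))
bx=((S[0]+S[1])-(S[2]+S[3]))/2;by=((S[0]+S[3])-(S[1]+S[2]))/2
print(np.linalg.norm(bx),np.linalg.norm(by),np.degrees(np.arctan2(bx[1],bx[0])),np.degrees(np.arctan2(-by[0],by[1])))
a=(np.arctan2(bx[1],bx[0])+np.arctan2(-by[0],by[1]))/2
R=np.array([[np.cos(a),-np.sin(a)],[np.sin(a),np.cos(a)]])
for n,p,z in (("small",(121,202),.122),("amber",(344.5,214),.137),("lw",(188,126),.037),("sw",(323,140),.034)):
    X=atz(s,c(*p),z)[:2];print(n,X.round(4),"in stand",(R.T@(X-m)).round(4))
save(s,"tray.png",(120,210,220,280),6);save(s,"bal.png",(335,205,415,280),7)
E
```

```text
stand [0.633  0.0404]
0.14252094119905787 0.19965231234858408 -7.807114401938215 -7.660538308339965
small [0.6083 0.0945] in stand [-0.0317  0.0503]
amber [ 0.5972 -0.002 ] in stand [-0.0297 -0.0468]
lw [0.6636 0.0696] in stand [0.0264 0.033 ]
sw [0.6556 0.0044] in stand [ 0.0273 -0.0326]
```

View pics/tray.png

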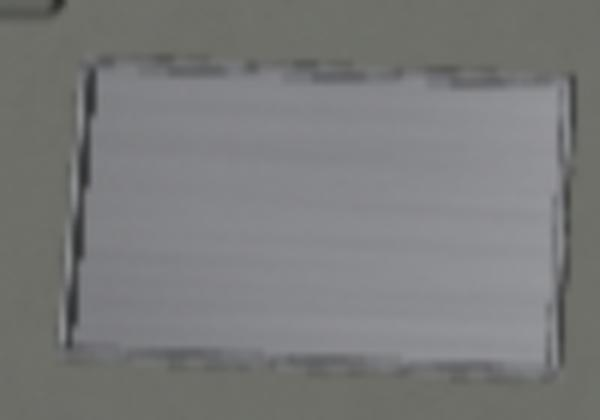

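View pics/bal.png

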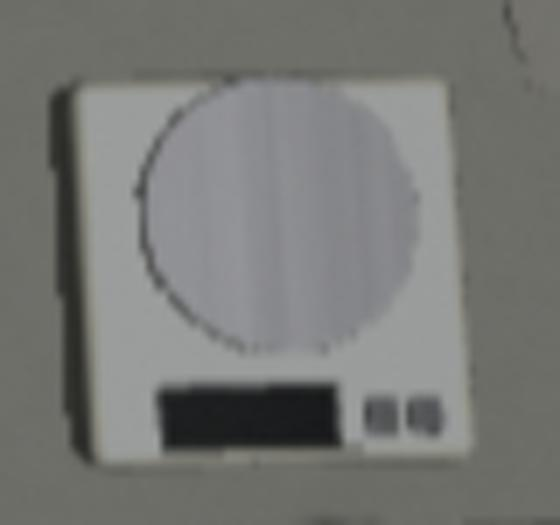

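```bash
cat > go.py <<'E'
from h import *
import sys
# rows-needed: target x y z yawdeg
def need(x,y,z,yaw):
    o=get_obs();p=o["tool_pos"];w=o["ee_rot"][2];d=np.array([x,y,z])-p
    c,s=np.cos(w),np.sin(w)
    tw=(-(yaw-np.degrees(w))+90)%180-90
    print("t",round(o["time"],2),"at",np.round(p,4),"rpy",np.round(o["ee_rot"],3),"w",round(o["width"],4))
    print("cm tx %.2f ty %.2f tz %.2f twist %.1f (translate first)"%(100*(c*d[0]+s*d[1]),100*(s*d[0]-c*d[1]),-100*d[2],tw))
    # if twisting first
    a=np.radians(np.degrees(w)-tw);c,s=np.cos(a),np.sin(a)
    print("   twist first: tx %.2f ty %.2f"%(100*(c*d[0]+s*d[1]),100*(s*d[0]-c*d[1])), "j6",round(o["joint_positions"][5],2))
if __name__=="__main__": need(*map(float,sys.argv[1:5]))
E
python3 - <<'E'
from h import *
s=cams.snapshot("top")
c=lambda x,y:(120+x/6-.42,210+y/6-.42)
S=np.array([atz(s,c(*p),.012)[:2] for p in [(88,62),(573,75),(556,377),(64,352)]])
bx=((S[0]+S[1])-(S[2]+S[3]))/2;by=((S[0]+S[3])-(S[1]+S[2]))/2;m=S.mean(0)
print("tray",m.round(4),np.linalg.norm(bx),np.linalg.norm(by),np.degrees(np.arctan2(bx[1],bx[0])),np.degrees(np.arctan2(-by[0],by[1])))
u=by/np.linalg.norm(by);print("+45",m+.045*u,"-45",m-.045*u)
print("pan",atz(s,(335+279/7-.43,205+215.5/7-.43),.038))
E
python3 go.py .607 .094 .24 -7.7
```

```text
tray [0.4263 0.2179] 0.11724930835809386 0.19599072419857635 -3.901353861147333 -3.697376467913312
+45 [0.42916886 0.26281299] -45 [0.42336506 0.17300032]
pan [ 0.43739301 -0.25839587  0.038     ]
t 1.5 at [ 0.2456 -0.4922  0.2165] rpy [3.142 0.    0.463] w 0.0941
cm tx 58.51 ty -36.31 tz -2.35 twist 34.2 (translate first)
   twist first: tx 27.97 ty -62.93 j6 -0.1
```

```bash
python3 -m crank '[{"twist":8.55,"tz":-0.6},{"twist":8.55,"tz":-0.6},{"twist":8.55,"tz":-0.6},{"twist":8.55,"tz":-0.6}]'; python3 -m crank '[{"tx":2.33,"ty":-5.24},{"tx":2.33,"ty":-5.24},{"tx":2.33,"ty":-5.24},{"tx":2.33,"ty":-5.24},{"tx":2.33,"ty":-5.24},{"tx":2.33,"ty":-5.24},{"tx":2.33,"ty":-5.24},{"tx":2.33,"ty":-5.24},{"tx":2.33,"ty":-5.24},{"tx":2.33,"ty":-5.24},{"tx":2.33,"ty":-5.24},{"tx":2.33,"ty":-5.24}]'; python3 go.py .607 .094 .24 -7.7
python3 - <<'E'
from h import *
s=cams.snapshot("wrist");save(s,"w1.png",k=1.5);print(s["hand_eye"],s["intrinsics"])
E
```

```text
t 1.5 at [ 0.2456 -0.4922  0.2165] rpy [3.142 0.    0.463] w 0.0941
cm tx 58.51 ty -36.31 tz -2.35 twist 34.2 (translate first)
   twist first: tx 27.97 ty -62.93 j6 -0.1
[[ 9.27493596e-04 -9.66013640e-01 -2.58489433e-01  7.57172222e-02]
 [ 9.99999551e-01  9.45904392e-04  5.31419616e-05  3.85538758e-04]
 [ 1.93170430e-04 -2.58489366e-01  9.66014084e-01 -1.67744837e-01]
 [ 0.00000000e+00  0.00000000e+00  0.00000000e+00  1.00000000e+00]] [[319.39267624   0.         254.43267231]
 [  0.         319.39267624 192.12032885]
 [  0.           0.           1.        ]]invalid input at $[0]: expected keys tx, ty, tz, twist, grip
invalid input at $[0]: expected keys tx, ty, tz, twist, grip
```

View pics/w1.png

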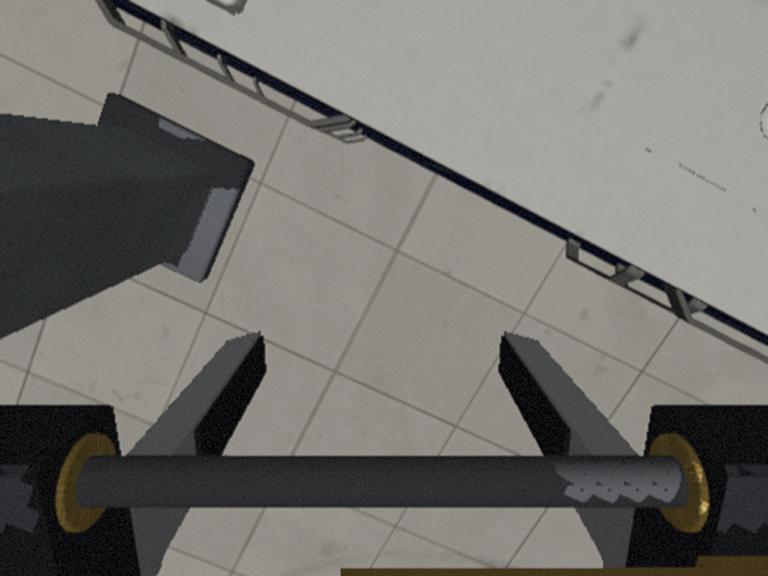

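The wrist view shows only floor and the bench edge. The fingertips are near (175,222) and (335,222). Both calls were refused because every row needs all the keys.

```bash
python3 -m crank '[{"tx":0,"ty":0,"twist":8.55,"tz":-0.6,"grip":1},{"tx":0,"ty":0,"twist":8.55,"tz":-0.6,"grip":1},{"tx":0,"ty":0,"twist":8.55,"tz":-0.6,"grip":1},{"tx":0,"ty":0,"twist":8.55,"tz":-0.6,"grip":1}]'; python3 -m crank '[{"tx":2.33,"ty":-5.24,"tz":0,"twist":0,"grip":1},{"tx":2.33,"ty":-5.24,"tz":0,"twist":0,"grip":1},{"tx":2.33,"ty":-5.24,"tz":0,"twist":0,"grip":1},{"tx":2.33,"ty":-5.24,"tz":0,"twist":0,"grip":1},{"tx":2.33,"ty":-5.24,"tz":0,"twist":0,"grip":1},{"tx":2.33,"ty":-5.24,"tz":0,"twist":0,"grip":1},{"tx":2.33,"ty":-5.24,"tz":0,"twist":0,"grip":1},{"tx":2.33,"ty":-5.24,"tz":0,"twist":0,"grip":1},{"tx":2.33,"ty":-5.24,"tz":0,"twist":0,"grip":1},{"tx":2.33,"ty":-5.24,"tz":0,"twist":0,"grip":1},{"tx":2.33,"ty":-5.24,"tz":0,"twist":0,"grip":1},{"tx":0,"ty":0,"tz":0,"twist":0,"grip":1}]'; python3 go.py .607 .094 .24 -7.7
cat >> h.py <<'E'
def wrist():
    o=get_obs();s=cams.snapshot("wrist");s=dict(s) if not isinstance(s,dict) else s
    from scipy.spatial.transform import Rotation as Ro
    T=np.eye(4);T[:3,:3]=Ro.from_euler("xyz",o["ee_rot"]).as_matrix();T[:3,3]=o["tool_pos"]
    C=T@np.array(s["hand_eye"]);q=dict(s);q["R"]=C[:3,:3].T;q["t"]=-C[:3,:3].T@C[:3,3]
    return s,q
E
python3 - <<'E'
from h import *
s,q=wrist();save(s,"w2.png",k=1.5)
for n in ("small_bottle","amber_bottle"):
    for r in cams.outline_of(s,n): print(n,r["conf"],r["centre"])
print("expect",proj(q,(.6083,.0945,.122)),proj(q,(.5972,-.002,.137)))
E
```

```text
time: 2.05
tool_pos: [0.2455, -0.4922, 0.2407]
ee_rot: [3.141, -0.0, -0.139]
wrist_force: [0.2, 0.3, 0.6]
width: 0.094
time: 3.55
tool_pos: [0.5775, 0.0481, 0.2393]
ee_rot: [-3.141, 0.002, -0.129]
wrist_force: [-0.8, -1.0, -0.1]
width: 0.094
t 3.55 at [0.5775 0.0481 0.2393] rpy [-3.141e+00  2.000e-03 -1.290e-01] w 0.094
cm tx 2.34 ty -4.93 tz -0.07 twist 0.3 (translate first)
   twist first: tx 2.31 ty -4.94 j6 1.68
small_bottle 0.83 [205.6, 151.6]
amber_bottle 0.8 [430.0, 46.6]
amber_bottle 0.77 [303.3, 156.0]
expect [199.24595403 165.02056295] [309.60263393 166.68745742]
```

View pics/w2.png

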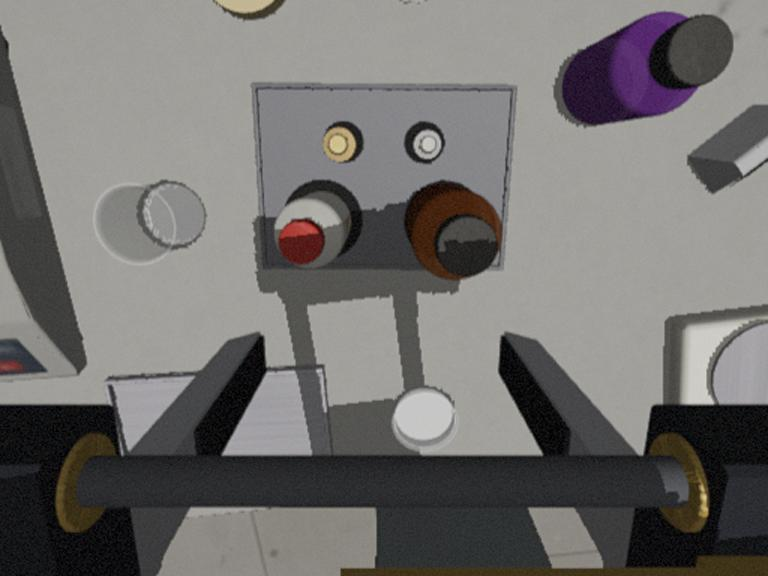

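```bash
python3 - <<'E'
from h import *
s,q=wrist();save(s,"w3.png",(165,50,350,195),4)
c=lambda x,y:((x+.5)/1.5-.5,(y+.5)/1.5-.5)
S=np.array([atz(q,c(*p),.013)[:2] for p in [(253,84),(516,87),(502,269),(262,270)]])
bx=((S[0]+S[1])-(S[2]+S[3]))/2;by=((S[0]+S[3])-(S[1]+S[2]))/2;m=S.mean(0)
print("stand",m.round(4),np.linalg.norm(bx),np.linalg.norm(by),np.degrees(np.arctan2(bx[1],bx[0])),np.degrees(np.arctan2(-by[0],by[1])))
E
```

```text
stand [0.6344 0.0351] 0.14456621607705009 0.20224269679260495 -8.453797346209447 -7.837282018452426
```

View pics/w3.png

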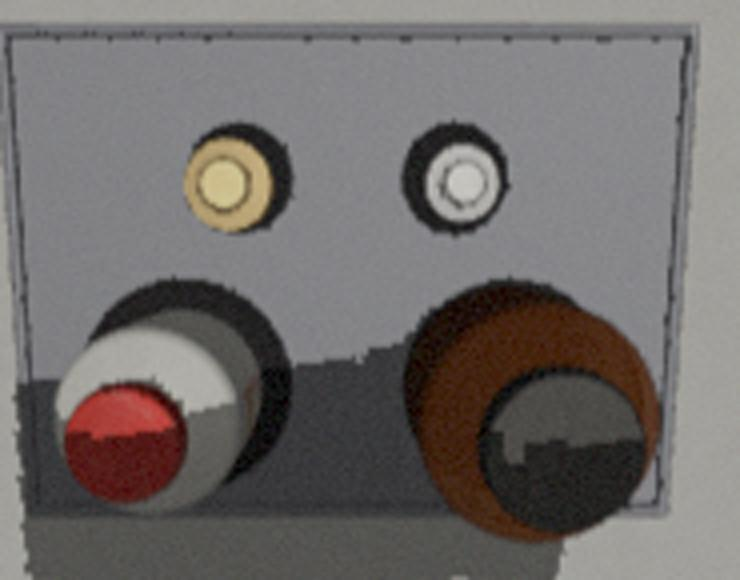

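```bash
python3 - <<'E'
from h import *
s,q=wrist();o=get_obs();print(o["tool_pos"],o["ee_rot"],o["qvel"])
c=lambda x,y:(165+(x+.5)/4-.5,50+(y+.5)/4-.5)
for n,p,z in (("small",(125,443),.122),("amber",(563,452),.137),("lwtop",(223,184),.04),("swtop",(466,183),.035)):
    print(n,atz(q,c(*p),z).round(4))
t=cams.snapshot("top");save(t,"top_hand.png",(195,120,345,240),5)
print(proj(t,o["tool_pos"]))
E
```

```text
[0.57619659 0.04346069 0.2408375 ] [ 3.14115517e+00 -4.50223205e-04 -1.35980445e-01] [-0.00682923 -0.00484905 -0.00235061  0.00489015 -0.00138391 -0.00037093]
small [0.6119 0.0923 0.122 ]
amber [ 0.5995 -0.0036  0.137 ]
lwtop [0.668  0.0692 0.04  ]
swtop [0.6594 0.0022 0.035 ]
[240.47688211 162.65351815]
```

View pics/top_hand.png

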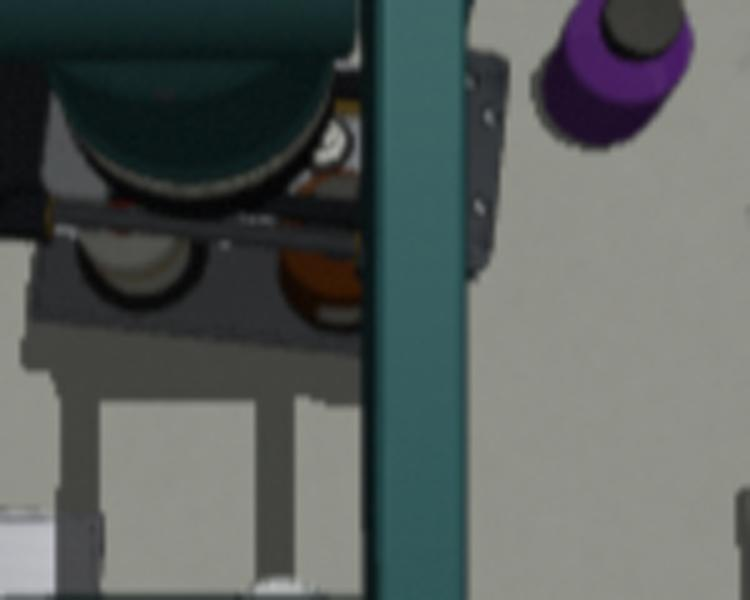

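The wrist crop shows the red cap at (125,443) and the brown bottle's dark cap at (563,452), in 4x crop pixels, with the purple one well off to the right. The top and wrist fixes agree within about 4 mm. I'll go over the small bottle now.

```bash
python3 go.py .610 .093 .24 -7.8
```

```text
t 3.85 at [0.5762 0.0434 0.2409] rpy [ 3.141e+00 -1.000e-03 -1.360e-01] w 0.0941
cm tx 2.67 ty -5.37 tz 0.09 twist -0.0 (translate first)
   twist first: tx 2.67 ty -5.37 j6 1.68
```

```bash
python3 -m crank '[{"tx":0.9,"ty":-1.8,"tz":0,"twist":0,"grip":1},{"tx":0.9,"ty":-1.8,"tz":0,"twist":0,"grip":1},{"tx":0.9,"ty":-1.8,"tz":1,"twist":0,"grip":1},{"tx":0,"ty":0,"tz":2.5,"twist":0,"grip":1},{"tx":0,"ty":0,"tz":2.5,"twist":0,"grip":1},{"tx":0,"ty":0,"tz":2.5,"twist":0,"grip":1},{"tx":0,"ty":0,"tz":0.5,"twist":0,"grip":1},{"tx":0,"ty":0,"tz":0,"twist":0,"grip":1},{"tx":0,"ty":0,"tz":0,"twist":0,"grip":1}]'; python3 go.py .610 .093 .1195 -7.8
python3 - <<'E'
from h import *
s,q=wrist();save(s,"w4.png",k=1.5)
print(proj(q,(.61,.093,.122)),get_obs()["tool_pos"])
E
```

```text
time: 4.97
tool_pos: [0.6115, 0.095, 0.1519]
ee_rot: [-3.141, -0.002, -0.134]
wrist_force: [-0.9, -0.0, 0.4]
width: 0.0936
t 4.97 at [0.6115 0.095  0.1519] rpy [-3.141e+00 -2.000e-03 -1.340e-01] w 0.0936
cm tx -0.12 ty 0.22 tz 3.24 twist 0.1 (translate first)
   twist first: tx -0.12 ty 0.22 j6 1.77
[257.74164545 227.52364688] [0.61144774 0.09489366 0.15199381]
```

View pics/w4.png

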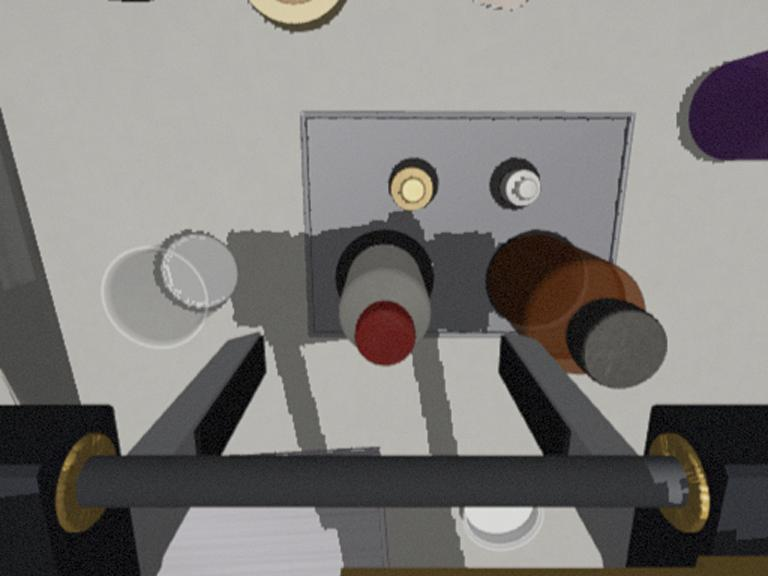

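The red cap sits centred between the open fingers at (385,336), and the amber bottle is clear of the right finger. Going down to grip.

```bash
python3 -m crank '[{"tx":0,"ty":0.1,"tz":1.2,"twist":0,"grip":1},{"tx":0,"ty":0,"tz":1.2,"twist":0,"grip":1},{"tx":0,"ty":0,"tz":0.8,"twist":0,"grip":1},{"tx":0,"ty":0,"tz":0,"twist":0,"grip":1},{"tx":0,"ty":0,"tz":0,"twist":0,"grip":1}]'; python3 go.py .610 .093 .1195 -7.8
```

```text
time: 5.65
tool_pos: [0.6106, 0.0937, 0.1186]
ee_rot: [3.142, -0.0, -0.134]
wrist_force: [-0.1, 0.6, -1.0]
width: 0.0945
t 5.65 at [0.6106 0.0937 0.1186] rpy [ 3.142 -0.    -0.134] w 0.0945
cm tx -0.05 ty 0.08 tz -0.09 twist 0.1 (translate first)
   twist first: tx -0.05 ty 0.08 j6 1.77
```

```bash
python3 -m crank '[{"tx":0,"ty":0,"tz":-0.05,"twist":0,"grip":0},{"tx":0,"ty":0,"tz":0,"twist":0,"grip":0},{"tx":0,"ty":0,"tz":0,"twist":0,"grip":0},{"tx":0,"ty":0,"tz":0,"twist":0,"grip":0},{"tx":0,"ty":0,"tz":0,"twist":0,"grip":0},{"tx":0,"ty":0,"tz":0,"twist":0,"grip":0},{"tx":0,"ty":0,"tz":0,"twist":0,"grip":0},{"tx":0,"ty":0,"tz":0,"twist":0,"grip":0}]'; python3 go.py .6106 .0937 .1195 -7.8
python3 - <<'E'
from h import *
s,q=wrist();save(s,"w5.png",k=1.2)
E
```

```text
time: 6.65
tool_pos: [0.6104, 0.0937, 0.1189]
ee_rot: [3.141, 0.0, -0.134]
wrist_force: [-0.4, 0.1, 0.2]
width: 0.0267
t 6.65 at [0.6104 0.0937 0.1189] rpy [ 3.141  0.    -0.134] w 0.0267
cm tx 0.02 ty -0.00 tz -0.06 twist 0.1 (translate first)
   twist first: tx 0.02 ty -0.00 j6 1.77
```

View pics/w5.png

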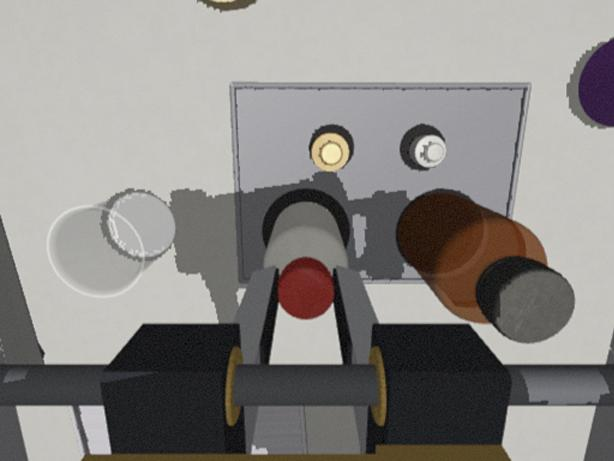

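Grip confirmed: width is 26.7 mm and the red cap is between the pads. Lifting and carrying to the tray.

```bash
python3 -m crank '[{"tx":0,"ty":0,"tz":-1,"twist":0,"grip":0},{"tx":0,"ty":0,"tz":-2,"twist":0,"grip":0},{"tx":0,"ty":0,"tz":-2,"twist":0,"grip":0},{"tx":-1.2,"ty":-0.8,"tz":0,"twist":0,"grip":0},{"tx":-2.7,"ty":-2,"tz":0,"twist":0,"grip":0},{"tx":-3.5,"ty":-2.5,"tz":0,"twist":0,"grip":0},{"tx":-3.5,"ty":-2.5,"tz":0,"twist":0,"grip":0},{"tx":-3.5,"ty":-2.5,"tz":0,"twist":0,"grip":0},{"tx":-3.3,"ty":-2.4,"tz":0,"twist":0,"grip":0},{"tx":-2.0,"ty":-1.5,"tz":0,"twist":0,"grip":0},{"tx":0,"ty":0,"tz":0,"twist":0,"grip":0},{"tx":0,"ty":0,"tz":0,"twist":0,"grip":0}]'; python3 go.py .429 .266 .1139 -7.7
python3 - <<'E'
from h import *
s,q=wrist();save(s,"w6.png",k=1.2)
s=cams.snapshot("side");save(s,"s6.png",k=1.2)
E
```

```text
time: 8.2
tool_pos: [0.434, 0.2604, 0.1684]
ee_rot: [3.141, 0.0, -0.134]
wrist_force: [0.2, -0.9, -1.7]
width: 0.0269
t 8.2 at [0.434  0.2604 0.1684] rpy [ 3.141  0.    -0.134] w 0.0269
cm tx -0.57 ty -0.49 tz 5.45 twist 0.0 (translate first)
   twist first: tx -0.57 ty -0.49 j6 2.13
```

View pics/w6.png

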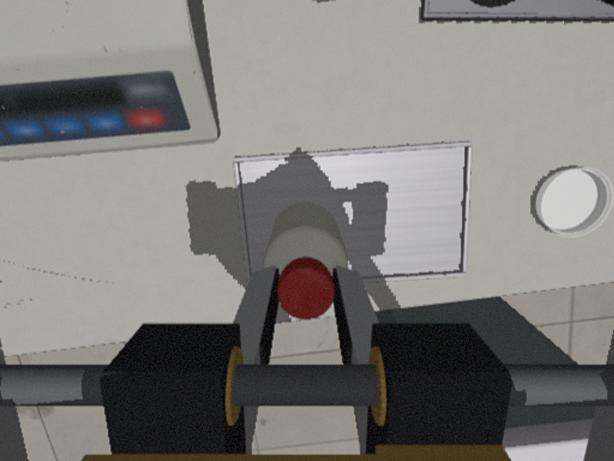

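View pics/s6.png

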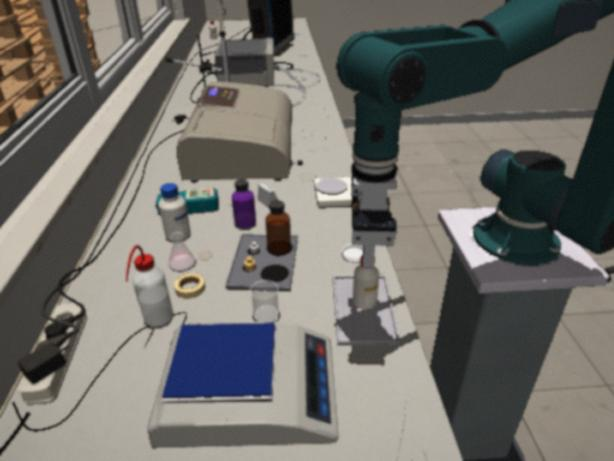

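```bash
python3 - <<'E'
from h import *
s,q=wrist()
P=[atz(q,((x+.5)/1.2-.5,(y+.5)/1.2-.5),.012)[:2] for x,y in [(236,158),(470,144),(465,273)]]
print(np.round(P,4),"centre",(P[0]+P[2])/2)
E
python3 go.py .429 .264 .1139 -7.7
```

```text
[[0.4935 0.3105]
 [0.4788 0.1169]
 [0.3651 0.1241]] centre [0.42925142 0.21729426]
t 8.35 at [0.4347 0.2601 0.1686] rpy [ 3.141  0.    -0.135] w 0.0271
cm tx -0.61 ty -0.31 tz 5.47 twist -0.1 (translate first)
   twist first: tx -0.61 ty -0.31 j6 2.13
```

```bash
python3 -m crank '[{"tx":-0.4,"ty":-0.5,"tz":1.5,"twist":0,"grip":0},{"tx":0,"ty":0,"tz":1.5,"twist":0,"grip":0},{"tx":0,"ty":0,"tz":1.3,"twist":0,"grip":0},{"tx":0,"ty":0,"tz":0.7,"twist":0,"grip":0},{"tx":0,"ty":0,"tz":0.3,"twist":0,"grip":0},{"tx":0,"ty":0,"tz":0,"twist":0,"grip":0},{"tx":0,"ty":0,"tz":0,"twist":0,"grip":0}]'; python3 go.py .429 .264 .1129 -7.7
```

```text
time: 9.22
tool_pos: [0.4313, 0.2664, 0.1166]
ee_rot: [-3.141, -0.001, -0.134]
wrist_force: [-0.1, 0.6, -0.3]
width: 0.0265
t 9.22 at [0.4313 0.2664 0.1166] rpy [-3.141e+00 -1.000e-03 -1.340e-01] w 0.0265
cm tx -0.20 ty 0.27 tz 0.37 twist 0.0 (translate first)
   twist first: tx -0.20 ty 0.27 j6 2.15
```

```bash
python3 -m crank '[{"tx":0,"ty":0,"tz":0.15,"twist":0,"grip":0},{"tx":0,"ty":0,"tz":0.1,"twist":0,"grip":0},{"tx":0,"ty":0,"tz":0,"twist":0,"grip":0}]';python3 -m crank '[{"tx":0,"ty":0,"tz":0.1,"twist":0,"grip":0},{"tx":0,"ty":0,"tz":0,"twist":0,"grip":0}]'
```

```text
time: 9.6
tool_pos: [0.4309, 0.2662, 0.1133]
ee_rot: [3.141, 0.0, -0.134]
wrist_force: [0.3, 0.2, -0.9]
width: 0.0269
time: 9.85
tool_pos: [0.4311, 0.2664, 0.1129]
ee_rot: [-3.141, -0.001, -0.134]
wrist_force: [-0.6, 0.2, 0.4]
width: 0.027
```

```bash
python3 -m crank '[{"tx":0,"ty":0,"tz":0,"twist":0,"grip":0.5},{"tx":0,"ty":0,"tz":0,"twist":0,"grip":0.7},{"tx":0,"ty":0,"tz":0,"twist":0,"grip":1},{"tx":0,"ty":0,"tz":0,"twist":0,"grip":1},{"tx":0,"ty":0,"tz":-1,"twist":0,"grip":1},{"tx":0,"ty":0,"tz":-3,"twist":0,"grip":1},{"tx":0,"ty":0,"tz":-4,"twist":0,"grip":1},{"tx":0,"ty":0,"tz":-2,"twist":0,"grip":1},{"tx":0,"ty":0,"tz":0,"twist":0,"grip":1}]'; python3 go.py .599 -.0025 .21 -7.8
python3 - <<'E'
from h import *
s,q=wrist();save(s,"w7.png",k=1.2)
E
```

```text
time: 10.98
tool_pos: [0.4321, 0.2668, 0.2153]
ee_rot: [-3.139, -0.005, -0.134]
wrist_force: [0.0, -0.4, -0.3]
width: 0.0938
t 10.97 at [0.4321 0.2668 0.2153] rpy [-3.139 -0.005 -0.134] w 0.0938
cm tx 20.14 ty 24.46 tz 0.53 twist 0.1 (translate first)
   twist first: tx 20.19 ty 24.42 j6 2.15
```

View pics/w7.png

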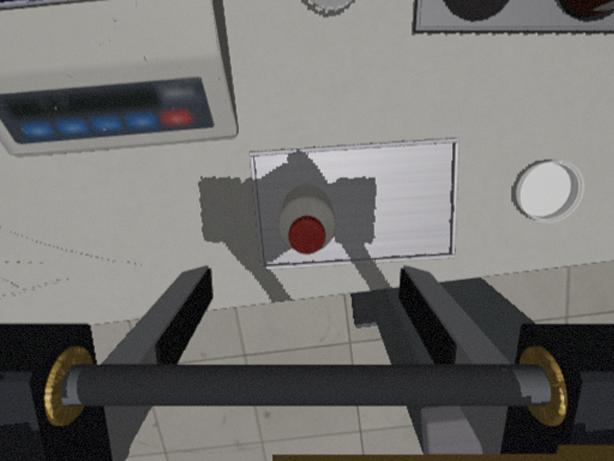

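The small bottle stands in the tray, with its cap at (306,235). Next is the amber one.

```bash
python3 -m crank '[{"tx":1.5,"ty":1.8,"tz":0,"twist":0,"grip":1},{"tx":3,"ty":3.7,"tz":0,"twist":0,"grip":1},{"tx":3.5,"ty":4.3,"tz":0,"twist":0,"grip":1},{"tx":3.5,"ty":4.3,"tz":0,"twist":0,"grip":1},{"tx":3.5,"ty":4.3,"tz":0,"twist":0,"grip":1},{"tx":3,"ty":3.7,"tz":0,"twist":0,"grip":1},{"tx":2,"ty":2.3,"tz":1,"twist":0,"grip":1},{"tx":0,"ty":0,"tz":2.5,"twist":0,"grip":1},{"tx":0,"ty":0,"tz":1.5,"twist":0,"grip":1},{"tx":0,"ty":0,"tz":0,"twist":0,"grip":1},{"tx":0,"ty":0,"tz":0,"twist":0,"grip":1}]'; python3 go.py .601 -.0025 .132 -7.8
python3 - <<'E'
from h import *
s,q=wrist();save(s,"w8.png",k=1.5)
print(proj(q,(.60,-.003,.137)),get_obs()["tool_pos"])
E
```

```text
time: 12.4
tool_pos: [0.5966, -0.0018, 0.1631]
ee_rot: [3.142, -0.001, -0.133]
wrist_force: [-0.3, -0.7, 0.3]
width: 0.0938
t 12.4 at [ 0.5966 -0.0018  0.1631] rpy [ 3.142e+00 -1.000e-03 -1.330e-01] w 0.0938
cm tx 0.44 ty 0.01 tz 3.11 twist 0.2 (translate first)
   twist first: tx 0.44 ty 0.01 j6 1.61
[255.52963072 222.7762725 ] [ 0.59691242 -0.00189708  0.16363673]
```

View pics/w8.png

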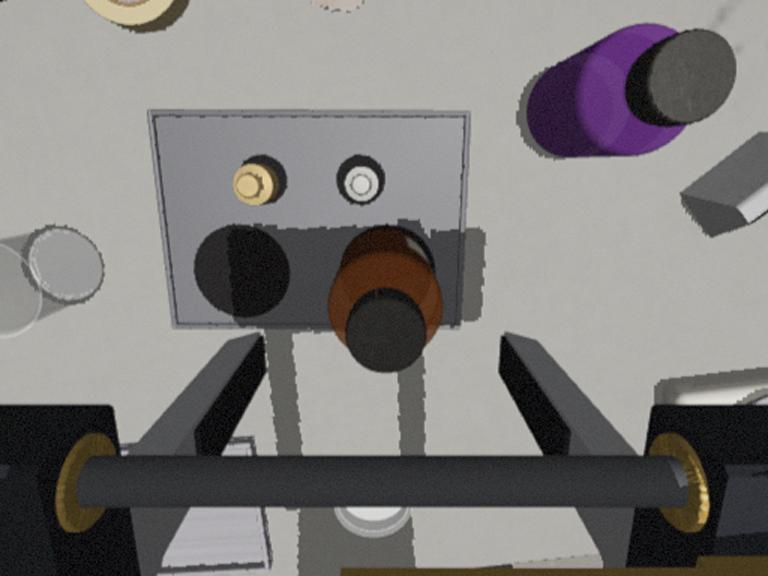

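The brown bottle's cap is centred at (386,332). The purple look-alike at (660,90) is well clear. Descending and gripping.

```bash
python3 -m crank '[{"tx":0.4,"ty":0,"tz":1,"twist":0,"grip":1},{"tx":0,"ty":0,"tz":1.1,"twist":0,"grip":1},{"tx":0,"ty":0,"tz":0.8,"twist":0,"grip":1},{"tx":0,"ty":0,"tz":0,"twist":0,"grip":1},{"tx":0,"ty":0,"tz":0,"twist":0,"grip":1}]'; python3 go.py .601 -.0025 .132 -7.8
```

```text
time: 13.08
tool_pos: [0.6005, -0.0028, 0.1336]
ee_rot: [3.142, -0.0, -0.134]
wrist_force: [-0.1, -0.0, -0.0]
width: 0.094
t 13.07 at [ 0.6005 -0.0028  0.1336] rpy [ 3.142 -0.    -0.134] w 0.094
cm tx 0.04 ty -0.04 tz 0.16 twist 0.1 (translate first)
   twist first: tx 0.04 ty -0.04 j6 1.61
```

```bash
python3 -m crank '[{"tx":0,"ty":0,"tz":0.15,"twist":0,"grip":1},{"tx":0,"ty":0,"tz":0,"twist":0,"grip":0},{"tx":0,"ty":0,"tz":0,"twist":0,"grip":0},{"tx":0,"ty":0,"tz":0,"twist":0,"grip":0},{"tx":0,"ty":0,"tz":0,"twist":0,"grip":0},{"tx":0,"ty":0,"tz":0,"twist":0,"grip":0},{"tx":0,"ty":0,"tz":0,"twist":0,"grip":0},{"tx":0,"ty":0,"tz":0,"twist":0,"grip":0}]'; python3 go.py .425 .174 .132 -7.8
```

```text
time: 14.08
tool_pos: [0.6005, -0.0031, 0.132]
ee_rot: [3.141, -0.0, -0.134]
wrist_force: [0.1, -0.8, 0.4]
width: 0.0354
t 14.07 at [ 0.6005 -0.0031  0.132 ] rpy [ 3.141 -0.    -0.134] w 0.0354
cm tx -19.76 ty -15.20 tz 0.00 twist 0.1 (translate first)
   twist first: tx -19.79 ty -15.17 j6 1.61
```

```bash
python3 -m crank '[{"tx":0,"ty":0,"tz":-1,"twist":0,"grip":0},{"tx":0,"ty":0,"tz":-2,"twist":0,"grip":0},{"tx":0,"ty":0,"tz":-2,"twist":0,"grip":0},{"tx":-1.2,"ty":-0.9,"tz":0,"twist":0,"grip":0},{"tx":-2.6,"ty":-2,"tz":0,"twist":0,"grip":0},{"tx":-3.4,"ty":-2.6,"tz":0,"twist":0,"grip":0},{"tx":-3.4,"ty":-2.6,"tz":0,"twist":0,"grip":0},{"tx":-3.4,"ty":-2.6,"tz":0,"twist":0,"grip":0},{"tx":-3.2,"ty":-2.5,"tz":0,"twist":0,"grip":0},{"tx":-2.0,"ty":-1.6,"tz":0,"twist":0,"grip":0},{"tx":0,"ty":0,"tz":0,"twist":0,"grip":0},{"tx":0,"ty":0,"tz":0,"twist":0,"grip":0}]'; python3 go.py .425 .173 .126 -7.8
python3 - <<'E'
from h import *
s,q=wrist();save(s,"w9.png",k=1.2)
E
```

```text
time: 15.58
tool_pos: [0.4295, 0.1693, 0.1812]
ee_rot: [3.141, 0.001, -0.134]
wrist_force: [0.1, -0.1, -3.1]
width: 0.0351
t 15.57 at [0.4295 0.1693 0.1812] rpy [ 3.141e+00  1.000e-03 -1.340e-01] w 0.0351
cm tx -0.50 ty -0.31 tz 5.52 twist 0.1 (translate first)
   twist first: tx -0.50 ty -0.31 j6 1.96
```

View pics/w9.png

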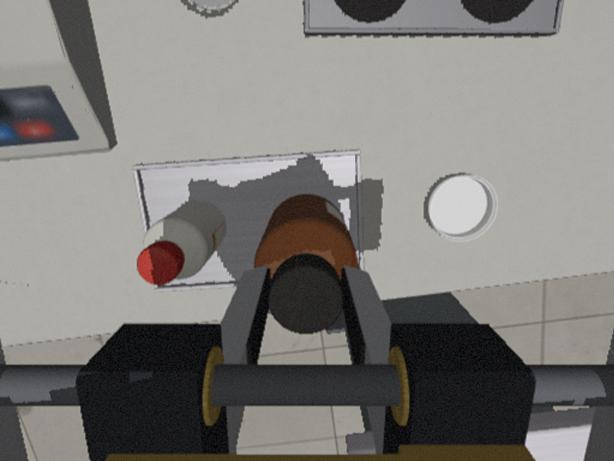

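The amber bottle is held at (306,293) over the right half of the tray, and the small one stands at the left. Lowering.

```bash
python3 -m crank '[{"tx":-0.4,"ty":-0.3,"tz":1.5,"twist":0,"grip":0},{"tx":0,"ty":0,"tz":1.5,"twist":0,"grip":0},{"tx":0,"ty":0,"tz":1.2,"twist":0,"grip":0},{"tx":0,"ty":0,"tz":0.7,"twist":0,"grip":0},{"tx":0,"ty":0,"tz":0.3,"twist":0,"grip":0},{"tx":0,"ty":0,"tz":0,"twist":0,"grip":0},{"tx":0,"ty":0,"tz":0,"twist":0,"grip":0}]'; python3 go.py .425 .173 .126 -7.7
```

```text
time: 16.5
tool_pos: [0.4268, 0.1731, 0.1306]
ee_rot: [-3.141, -0.001, -0.134]
wrist_force: [-0.2, 0.1, -4.1]
width: 0.0351
t 16.5 at [0.4268 0.1731 0.1306] rpy [-3.141e+00 -1.000e-03 -1.340e-01] w 0.0351
cm tx -0.18 ty 0.04 tz 0.46 twist 0.0 (translate first)
   twist first: tx -0.18 ty 0.04 j6 1.97
```

```bash
python3 -m crank '[{"tx":0,"ty":0,"tz":0.2,"twist":0,"grip":0},{"tx":0,"ty":0,"tz":0.1,"twist":0,"grip":0},{"tx":0,"ty":0,"tz":0,"twist":0,"grip":0}]';python3 -m crank '[{"tx":0,"ty":0,"tz":0.1,"twist":0,"grip":0},{"tx":0,"ty":0,"tz":0,"twist":0,"grip":0},{"tx":0,"ty":0,"tz":0,"twist":0,"grip":0}]'
```

```text
time: 16.88
tool_pos: [0.4263, 0.173, 0.1268]
ee_rot: [3.141, 0.0, -0.134]
wrist_force: [0.3, -0.0, -3.6]
width: 0.0353
time: 17.25
tool_pos: [0.4264, 0.173, 0.126]
ee_rot: [3.142, -0.0, -0.134]
wrist_force: [-0.7, 0.9, -4.1]
width: 0.0354
```

Not down yet: the force is still -4 N.

```bash
python3 -m crank '[{"tx":0,"ty":0,"tz":0.1,"twist":0,"grip":0},{"tx":0,"ty":0,"tz":0,"twist":0,"grip":0},{"tx":0,"ty":0,"tz":0,"twist":0,"grip":0}]'
```

```text
time: 17.62
tool_pos: [0.4269, 0.173, 0.1259]
ee_rot: [-3.141, -0.001, -0.134]
wrist_force: [-1.5, -0.2, 3.2]
width: 0.0353
```

```bash
python3 -m crank '[{"tx":0,"ty":0,"tz":0,"twist":0,"grip":0.5},{"tx":0,"ty":0,"tz":0,"twist":0,"grip":0.7},{"tx":0,"ty":0,"tz":0,"twist":0,"grip":0.9},{"tx":0,"ty":0,"tz":0,"twist":0,"grip":0.9},{"tx":0,"ty":0,"tz":-1,"twist":0,"grip":0.9},{"tx":0,"ty":0,"tz":-3,"twist":0,"grip":0.9},{"tx":0,"ty":0,"tz":-3,"twist":0,"grip":0.9},{"tx":0,"ty":0,"tz":-1,"twist":0,"grip":0.9},{"tx":0,"ty":0,"tz":0,"twist":0,"grip":0.9}]'; python3 go.py .666 .069 .12 -7.8
python3 - <<'E'
from h import *
s,q=wrist();save(s,"w10.png",k=1.2)
E
```

```text
time: 18.75
tool_pos: [0.4268, 0.1731, 0.2056]
ee_rot: [-3.141, -0.001, -0.134]
wrist_force: [-0.1, -0.2, -1.0]
width: 0.0846
t 18.75 at [0.4268 0.1731 0.2056] rpy [-3.141e+00 -1.000e-03 -1.340e-01] w 0.0846
cm tx 25.10 ty 7.12 tz 8.56 twist 0.1 (translate first)
   twist first: tx 25.12 ty 7.07 j6 1.97
```

View pics/w10.png

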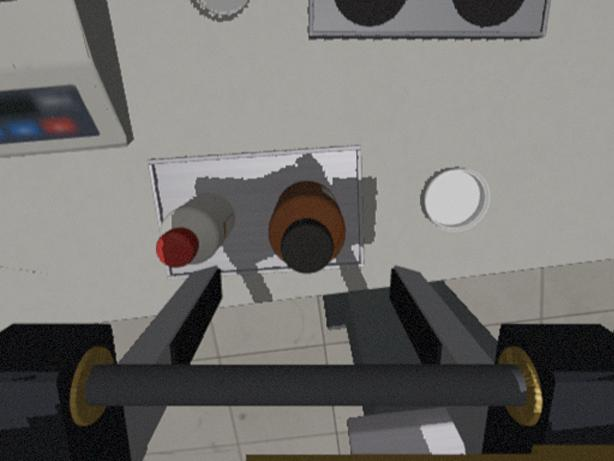

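Both bottles stand upright in the tray, with caps at (178,247) and (307,246). Next, the large weight.

```bash
python3 -m crank '[{"tx":1.6,"ty":0.5,"tz":0,"twist":0,"grip":0.5},{"tx":3.5,"ty":1,"tz":0,"twist":0,"grip":0.5},{"tx":4.5,"ty":1.3,"tz":0,"twist":0,"grip":0.5},{"tx":4.5,"ty":1.3,"tz":0,"twist":0,"grip":0.5},{"tx":4.5,"ty":1.3,"tz":0,"twist":0,"grip":0.5},{"tx":4,"ty":1.1,"tz":1,"twist":0,"grip":0.5},{"tx":2.5,"ty":0.7,"tz":2,"twist":0,"grip":0.5},{"tx":0,"ty":0,"tz":3,"twist":0,"grip":0.5},{"tx":0,"ty":0,"tz":3,"twist":0,"grip":0.5},{"tx":0,"ty":0,"tz":2,"twist":0,"grip":0.5},{"tx":0,"ty":0,"tz":0,"twist":0,"grip":0.5},{"tx":0,"ty":0,"tz":0,"twist":0,"grip":0.5}]'; python3 go.py .666 .069 .029 -7.8
python3 - <<'E'
from h import *
s,q=wrist();save(s,"w11.png",k=1.5)
for n in ((.666,.069,.04),(.657,.003,.035)): print(proj(q,n)*1.5)
E
```

```text
time: 20.3
tool_pos: [0.6663, 0.068, 0.0961]
ee_rot: [-3.141, -0.002, -0.134]
wrist_force: [-0.7, -0.2, 0.4]
width: 0.0473
t 20.3 at [0.6663 0.068  0.0961] rpy [-3.141e+00 -2.000e-03 -1.340e-01] w 0.0473
cm tx -0.05 ty -0.10 tz 6.71 twist 0.1 (translate first)
   twist first: tx -0.05 ty -0.10 j6 1.72
[379.73127704 320.46200305]
[512.2680985  317.58249706]
```

View pics/w11.png

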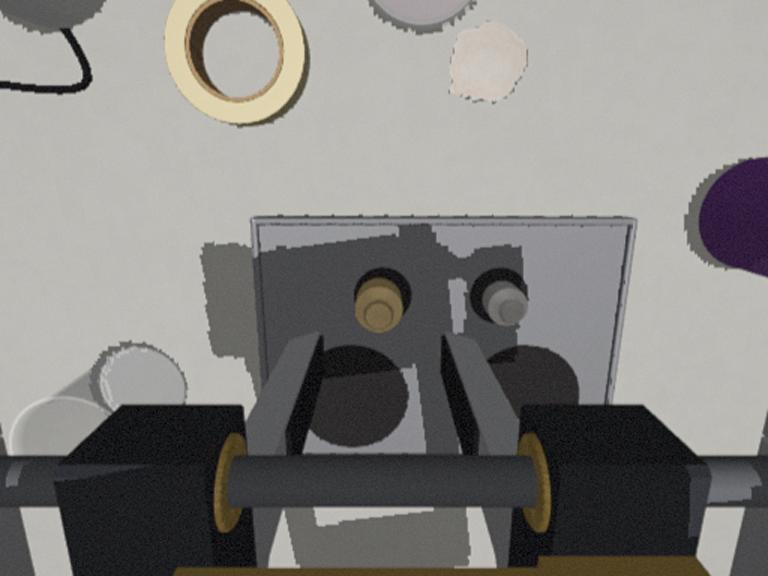

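The brass knob is at (379,317), centred between the fingers. The small grey weight at (507,305) is clear of the right finger. Descending.

```bash
python3 -m crank '[{"tx":0.05,"ty":-0.1,"tz":1.5,"twist":0,"grip":0.5},{"tx":0,"ty":0,"tz":2,"twist":0,"grip":0.5},{"tx":0,"ty":0,"tz":1.7,"twist":0,"grip":0.5},{"tx":0,"ty":0,"tz":1,"twist":0,"grip":0.5},{"tx":0,"ty":0,"tz":0.2,"twist":0,"grip":0.5},{"tx":0,"ty":0,"tz":0,"twist":0,"grip":0.5},{"tx":0,"ty":0,"tz":0,"twist":0,"grip":0.5}]'; python3 go.py .667 .069 .029 -7.8
python3 - <<'E'
from h import *
s,q=wrist();save(s,"w12.png",k=1.5)
E
```

```text
time: 21.22
tool_pos: [0.6668, 0.069, 0.032]
ee_rot: [-3.141, -0.002, -0.134]
wrist_force: [0.0, 0.8, -0.0]
width: 0.0469
t 21.23 at [0.6668 0.069  0.032 ] rpy [-3.141e+00 -2.000e-03 -1.340e-01] w 0.0469
cm tx 0.02 ty -0.00 tz 0.30 twist 0.1 (translate first)
   twist first: tx 0.02 ty -0.00 j6 1.72
```

View pics/w12.png

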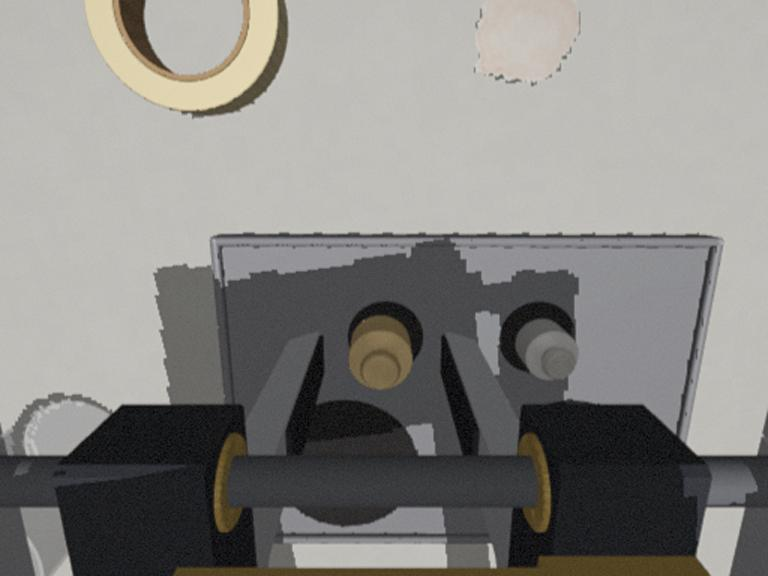

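```bash
python3 -m crank '[{"tx":0,"ty":0,"tz":0.3,"twist":0,"grip":0.5},{"tx":0,"ty":0,"tz":0,"twist":0,"grip":0.5},{"tx":0,"ty":0,"tz":0,"twist":0,"grip":0},{"tx":0,"ty":0,"tz":0,"twist":0,"grip":0},{"tx":0,"ty":0,"tz":0,"twist":0,"grip":0},{"tx":0,"ty":0,"tz":0,"twist":0,"grip":0},{"tx":0,"ty":0,"tz":0,"twist":0,"grip":0}]'; python3 -m crank '[{"tx":0,"ty":0,"tz":-1,"twist":0,"grip":0},{"tx":0,"ty":0,"tz":-2,"twist":0,"grip":0},{"tx":0,"ty":0,"tz":-3,"twist":0,"grip":0},{"tx":0,"ty":0,"tz":-3,"twist":0,"grip":0},{"tx":0,"ty":0,"tz":-3,"twist":0,"grip":0},{"tx":0,"ty":0,"tz":-1,"twist":0,"grip":0},{"tx":0,"ty":0,"tz":0,"twist":0,"grip":0}]';python3 go.py .4374 -.2584 .16 -7.8
python3 - <<'E'
from h import *
s,q=wrist();save(s,"w13.png",k=1.2)
E
```

```text
time: 22.15
tool_pos: [0.6662, 0.0691, 0.028]
ee_rot: [-3.142, -0.0, -0.134]
wrist_force: [-0.4, 0.4, -0.2]
width: 0.0243
time: 23.02
tool_pos: [0.6666, 0.069, 0.1594]
ee_rot: [-3.141, -0.002, -0.134]
wrist_force: [-0.1, 0.0, -1.1]
width: 0.0246
t 23.02 at [0.6666 0.069  0.1594] rpy [-3.141e+00 -2.000e-03 -1.340e-01] w 0.0246
cm tx -18.34 ty 35.51 tz -0.06 twist 0.1 (translate first)
   twist first: tx -18.27 ty 35.55 j6 1.72
```

View pics/w13.png

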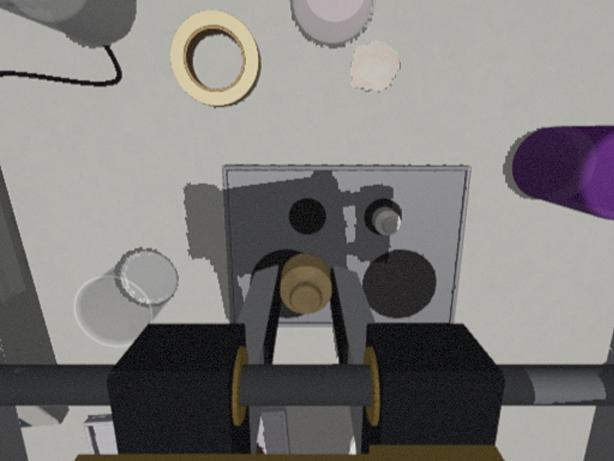

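The weight is held at (306,283), and the small weight is unmoved at (385,218). Carrying to the balance.

```bash
python3 -m crank '[{"tx":-1,"ty":2,"tz":0,"twist":0,"grip":0},{"tx":-2,"ty":4,"tz":0,"twist":0,"grip":0},{"tx":-2.3,"ty":4.4,"tz":0,"twist":0,"grip":0},{"tx":-2.3,"ty":4.4,"tz":0,"twist":0,"grip":0},{"tx":-2.3,"ty":4.4,"tz":0,"twist":0,"grip":0},{"tx":-2.3,"ty":4.4,"tz":0,"twist":0,"grip":0},{"tx":-2.3,"ty":4.4,"tz":0,"twist":0,"grip":0},{"tx":-2,"ty":4,"tz":0,"twist":0,"grip":0},{"tx":-1.6,"ty":3,"tz":0,"twist":0,"grip":0},{"tx":0,"ty":0,"tz":0,"twist":0,"grip":0},{"tx":0,"ty":0,"tz":0,"twist":0,"grip":0},{"tx":0,"ty":0,"tz":0,"twist":0,"grip":0}]';python3 go.py .4374 -.2584 .16 -7.8
python3 - <<'E'
from h import *
s,q=wrist();save(s,"w14.png",k=1.5)
print(proj(q,(.4374,-.2584,.038))*1.5)
E
```

```text
time: 24.58
tool_pos: [0.4404, -0.2526, 0.1574]
ee_rot: [-3.141, 0.001, -0.133]
wrist_force: [-0.0, -0.9, -1.9]
width: 0.0245
t 24.57 at [ 0.4404 -0.2526  0.1574] rpy [-3.141e+00  1.000e-03 -1.330e-01] w 0.0245
cm tx -0.22 ty 0.61 tz -0.26 twist 0.2 (translate first)
   twist first: tx -0.21 ty 0.62 j6 1.07
[391.74852389 289.77008501]
```

View pics/w14.png

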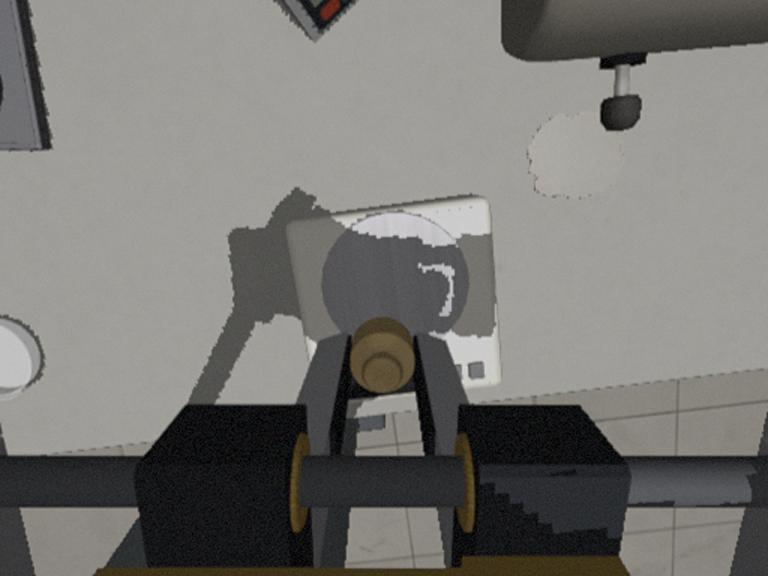

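```bash
python3 - <<'E'
from h import *
s,q=wrist()
c=lambda x,y:((x+.5)/1.5-.5,(y+.5)/1.5-.5)
for p in [(322,283),(468,277),(395,211)]: print(atz(q,c(*p),.038).round(4))
P=np.array([atz(q,c(*p),.038)[:2] for p in [(322,283),(468,277),(395,211),(346,233),(345,330)]])
A=np.c_[2*P,np.ones(5)];x=np.linalg.lstsq(A,(P**2).sum(1),rcond=None)[0];print("pan",x[:2],np.sqrt(x[2]+x[0]**2+x[1]**2))
# balance corners, case top
B=[atz(q,c(*p),.029)[:2] for p in [(288,220),(489,196),(500,385)]];print(np.round(B,4),(B[0]+B[2])/2)
E
python3 go.py .440 -.2595 .16 -7.8
```

```text
[ 0.4476 -0.2161  0.038 ]
[ 0.4396 -0.306   0.038 ]
[ 0.4856 -0.2664  0.038 ]
pan [ 0.44106942 -0.26127552] 0.04462165092183691
[[ 0.4878 -0.2004]
 [ 0.4862 -0.3243]
 [ 0.3594 -0.3224]] [ 0.42361812 -0.26140026]
t 24.68 at [ 0.4405 -0.2527  0.1578] rpy [-3.141  0.    -0.132] w 0.0242
cm tx 0.04 ty 0.68 tz -0.22 twist 0.2 (translate first)
   twist first: tx 0.04 ty 0.68 j6 1.07
```

```bash
python3 -m crank '[{"tx":0,"ty":0.7,"tz":2,"twist":0,"grip":0},{"tx":0,"ty":0,"tz":3,"twist":0,"grip":0},{"tx":0,"ty":0,"tz":2.5,"twist":0,"grip":0},{"tx":0,"ty":0,"tz":1.2,"twist":0,"grip":0},{"tx":0,"ty":0,"tz":0.5,"twist":0,"grip":0},{"tx":0,"ty":0,"tz":0.2,"twist":0,"grip":0},{"tx":0,"ty":0,"tz":0,"twist":0,"grip":0},{"tx":0,"ty":0,"tz":0,"twist":0,"grip":0}]';python3 go.py .440 -.26 .056 -7.8
python3 - <<'E'
from h import *
s,q=wrist();save(s,"w15.png",k=1.2)
E
```

```text
time: 25.68
tool_pos: [0.4395, -0.2609, 0.0648]
ee_rot: [3.141, -0.001, -0.134]
wrist_force: [0.5, -0.2, -0.9]
width: 0.0247
t 25.68 at [ 0.4395 -0.2609  0.0648] rpy [ 3.141e+00 -1.000e-03 -1.340e-01] w 0.0247
cm tx 0.04 ty -0.10 tz 0.88 twist 0.1 (translate first)
   twist first: tx 0.04 ty -0.10 j6 1.06
```

View pics/w15.png

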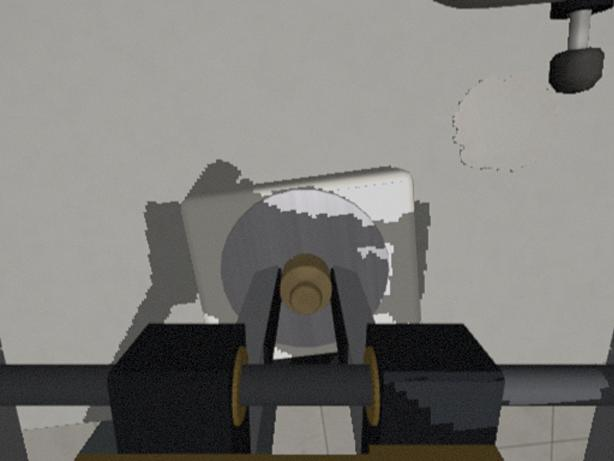

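```bash
python3 -m crank '[{"tx":0,"ty":0,"tz":0.4,"twist":0,"grip":0},{"tx":0,"ty":0,"tz":0.2,"twist":0,"grip":0},{"tx":0,"ty":0,"tz":0.1,"twist":0,"grip":0},{"tx":0,"ty":0,"tz":0,"twist":0,"grip":0},{"tx":0,"ty":0,"tz":0,"twist":0,"grip":0}]';python3 -m crank '[{"tx":0,"ty":0,"tz":0.1,"twist":0,"grip":0},{"tx":0,"ty":0,"tz":0,"twist":0,"grip":0},{"tx":0,"ty":0,"tz":0,"twist":0,"grip":0}]'
```

```text
time: 26.35
tool_pos: [0.4391, -0.2606, 0.057]
ee_rot: [3.141, -0.0, -0.134]
wrist_force: [-0.3, -0.1, -0.9]
width: 0.0246
time: 26.72
tool_pos: [0.4391, -0.2605, 0.056]
ee_rot: [-3.142, -0.0, -0.134]
wrist_force: [0.7, 0.1, -0.8]
width: 0.0241
```

```bash
python3 -m crank '[{"tx":0,"ty":0,"tz":0.1,"twist":0,"grip":0},{"tx":0,"ty":0,"tz":0,"twist":0,"grip":0},{"tx":0,"ty":0,"tz":0,"twist":0,"grip":0}]'
```

```text
time: 27.1
tool_pos: [0.4391, -0.2606, 0.0559]
ee_rot: [3.141, -0.0, -0.134]
wrist_force: [-2.4, 2.1, 4.6]
width: 0.0246
```

Contact at +4.6 N. Opening and rising.

```bash
python3 -m crank '[{"tx":0,"ty":0,"tz":0,"twist":0,"grip":0.4},{"tx":0,"ty":0,"tz":0,"twist":0,"grip":0.5},{"tx":0,"ty":0,"tz":0,"twist":0,"grip":0.5},{"tx":0,"ty":0,"tz":-1,"twist":0,"grip":0.5},{"tx":0,"ty":0,"tz":-3,"twist":0,"grip":0.5},{"tx":0,"ty":0,"tz":-5,"twist":0,"grip":0.5},{"tx":0,"ty":0,"tz":-5,"twist":0,"grip":0.5},{"tx":0,"ty":0,"tz":-2,"twist":0,"grip":0.5},{"tx":0,"ty":0,"tz":0,"twist":0,"grip":0.5}]';python3 go.py .4268 .1731 .21 -7.7
python3 - <<'E'
from h import *
s,q=wrist();save(s,"w16.png",k=1.5)
E
```

```text
time: 28.22
tool_pos: [0.4401, -0.2613, 0.2179]
ee_rot: [3.139, -0.005, -0.134]
wrist_force: [-1.2, 0.1, -0.1]
width: 0.047
t 28.23 at [ 0.4401 -0.2613  0.2179] rpy [ 3.139 -0.005 -0.134] w 0.047
cm tx -7.12 ty -42.87 tz 0.79 twist 0.0 (translate first)
   twist first: tx -7.14 ty -42.87 j6 1.06
```

View pics/w16.png

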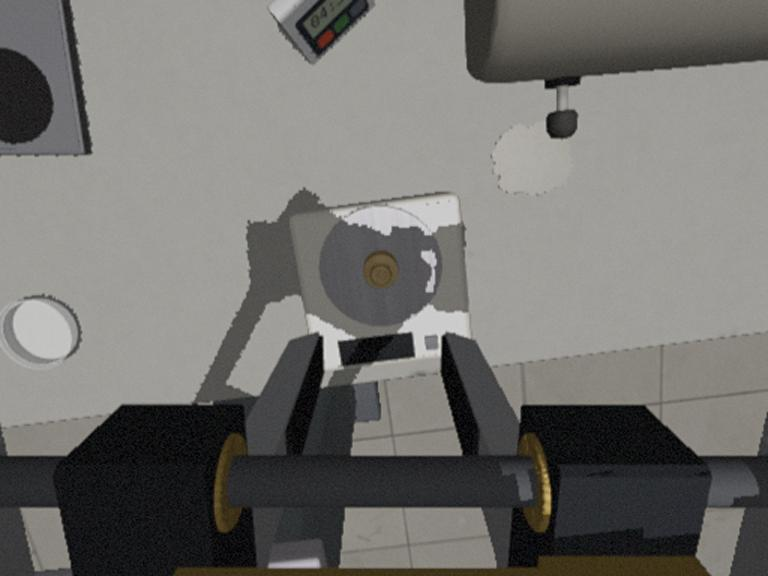

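The weight stands on the pan at (381,266); the pan centre is about (380,266). Now I'll bring the amber bottle back.

```bash
python3 -m crank '[{"tx":-0.3,"ty":-2,"tz":0,"twist":0,"grip":0.85},{"tx":-0.7,"ty":-4,"tz":0,"twist":0,"grip":0.85},{"tx":-0.8,"ty":-5,"tz":0,"twist":0,"grip":0.85},{"tx":-0.8,"ty":-5,"tz":0,"twist":0,"grip":0.85},{"tx":-0.8,"ty":-5,"tz":0,"twist":0,"grip":0.85},{"tx":-0.8,"ty":-5,"tz":0,"twist":0,"grip":0.85},{"tx":-0.8,"ty":-5,"tz":0,"twist":0,"grip":0.85},{"tx":-0.8,"ty":-5,"tz":0,"twist":0,"grip":0.85},{"tx":-0.7,"ty":-4,"tz":0,"twist":0,"grip":0.85},{"tx":-0.6,"ty":-2.9,"tz":0,"twist":0,"grip":0.85},{"tx":0,"ty":0,"tz":0,"twist":0,"grip":0.85},{"tx":0,"ty":0,"tz":0,"twist":0,"grip":0.85}]';python3 go.py .4268 .1731 .16 -7.7
```

```text
time: 29.78
tool_pos: [0.4252, 0.1738, 0.2139]
ee_rot: [3.14, 0.002, -0.134]
wrist_force: [-0.7, -0.5, -0.0]
width: 0.0799
t 29.77 at [0.4252 0.1738 0.2139] rpy [ 3.14e+00  2.00e-03 -1.34e-01] w 0.0799
cm tx 0.17 ty 0.05 tz 5.39 twist 0.0 (translate first)
   twist first: tx 0.17 ty 0.05 j6 1.97
```

```bash
python3 -m crank '[{"tx":0.15,"ty":0,"tz":1.5,"twist":0,"grip":0.85},{"tx":0,"ty":0,"tz":2.2,"twist":0,"grip":0.85},{"tx":0,"ty":0,"tz":1.5,"twist":0,"grip":0.85},{"tx":0,"ty":0,"tz":0,"twist":0,"grip":0.85},{"tx":0,"ty":0,"tz":0,"twist":0,"grip":0.85},{"tx":0,"ty":0,"tz":0,"twist":0,"grip":0.85}]';python3 go.py .4268 .1731 .126 -7.7
python3 - <<'E'
from h import *
s,q=wrist();save(s,"w17.png",k=1.2)
E
```

```text
time: 30.52
tool_pos: [0.4282, 0.174, 0.1639]
ee_rot: [-3.141, -0.002, -0.134]
wrist_force: [-0.7, -0.5, 0.3]
width: 0.08
t 30.52 at [0.4282 0.174  0.1639] rpy [-3.141e+00 -2.000e-03 -1.340e-01] w 0.08
cm tx -0.12 ty 0.10 tz 3.79 twist 0.0 (translate first)
   twist first: tx -0.12 ty 0.10 j6 1.97
```

View pics/w17.png

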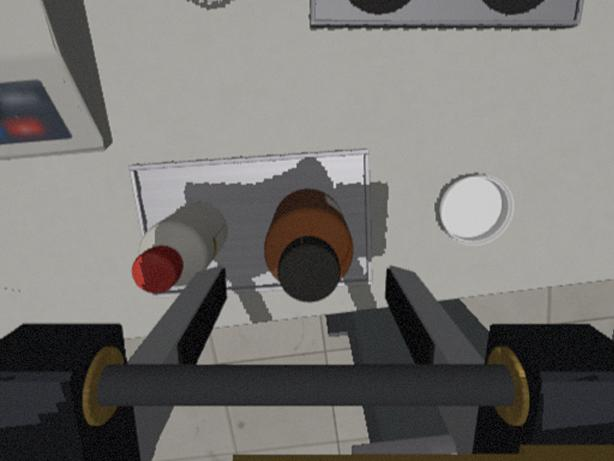

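```bash
python3 -m crank '[{"tx":-0.1,"ty":0.1,"tz":1.5,"twist":0,"grip":0.85},{"tx":0,"ty":0,"tz":1.5,"twist":0,"grip":0.85},{"tx":0,"ty":0,"tz":0.65,"twist":0,"grip":0.85},{"tx":0,"ty":0,"tz":0,"twist":0,"grip":0.85},{"tx":0,"ty":0,"tz":0,"twist":0,"grip":0.85}]';python3 go.py .4268 .1731 .126 -7.7
```

```text
time: 31.2
tool_pos: [0.4267, 0.1731, 0.1267]
ee_rot: [-3.141, -0.001, -0.134]
wrist_force: [0.2, 0.5, -0.8]
width: 0.0798
t 31.2 at [0.4267 0.1731 0.1267] rpy [-3.141e+00 -1.000e-03 -1.340e-01] w 0.0798
cm tx 0.01 ty -0.00 tz 0.07 twist 0.0 (translate first)
   twist first: tx 0.01 ty -0.00 j6 1.97
```

```bash
python3 -m crank '[{"tx":0,"ty":0,"tz":0,"twist":0,"grip":0},{"tx":0,"ty":0,"tz":0,"twist":0,"grip":0},{"tx":0,"ty":0,"tz":0,"twist":0,"grip":0},{"tx":0,"ty":0,"tz":0,"twist":0,"grip":0},{"tx":0,"ty":0,"tz":0,"twist":0,"grip":0},{"tx":0,"ty":0,"tz":0,"twist":0,"grip":0},{"tx":0,"ty":0,"tz":0,"twist":0,"grip":0}]';python3 -m crank '[{"tx":0,"ty":0,"tz":-1,"twist":0,"grip":0},{"tx":0,"ty":0,"tz":-2,"twist":0,"grip":0},{"tx":0,"ty":0,"tz":-2.5,"twist":0,"grip":0},{"tx":1.2,"ty":0.9,"tz":0,"twist":0,"grip":0},{"tx":2.6,"ty":2,"tz":0,"twist":0,"grip":0},{"tx":3.4,"ty":2.6,"tz":0,"twist":0,"grip":0},{"tx":3.4,"ty":2.6,"tz":0,"twist":0,"grip":0},{"tx":3.4,"ty":2.6,"tz":0,"twist":0,"grip":0},{"tx":3.2,"ty":2.5,"tz":0,"twist":0,"grip":0},{"tx":2.0,"ty":1.6,"tz":0,"twist":0,"grip":0},{"tx":0,"ty":0,"tz":0,"twist":0,"grip":0},{"tx":0,"ty":0,"tz":0,"twist":0,"grip":0}]';python3 go.py .6005 -.0029 .133 -7.7
```

```text
time: 32.08
tool_pos: [0.4264, 0.1729, 0.1265]
ee_rot: [3.141, -0.0, -0.134]
wrist_force: [-0.0, -1.1, -0.5]
width: 0.0353
time: 33.58
tool_pos: [0.5961, 0.0007, 0.1799]
ee_rot: [-3.141, 0.003, -0.134]
wrist_force: [0.2, 0.7, -4.2]
width: 0.0349
t 33.58 at [0.5961 0.0007 0.1799] rpy [-3.141e+00  3.000e-03 -1.340e-01] w 0.0349
cm tx 0.48 ty 0.29 tz 4.69 twist -0.0 (translate first)
   twist first: tx 0.48 ty 0.29 j6 1.61
```

```bash
python3 -m crank '[{"tx":0.3,"ty":0.2,"tz":1.5,"twist":0,"grip":0},{"tx":0,"ty":0,"tz":1.5,"twist":0,"grip":0},{"tx":0,"ty":0,"tz":0.8,"twist":0,"grip":0},{"tx":0,"ty":0,"tz":0,"twist":0,"grip":0},{"tx":0,"ty":0,"tz":0,"twist":0,"grip":0}]';python3 go.py .6005 -.0029 .133 -7.7
python3 - <<'E'
from h import *
s,q=wrist();save(s,"w18.png",k=1.2)
E
```

```text
time: 34.2
tool_pos: [0.5999, -0.0016, 0.144]
ee_rot: [3.142, -0.001, -0.134]
wrist_force: [0.0, 0.1, -3.4]
width: 0.0353
t 34.2 at [ 0.5999 -0.0016  0.144 ] rpy [ 3.142e+00 -1.000e-03 -1.340e-01] w 0.0353
cm tx 0.08 ty 0.12 tz 1.10 twist 0.0 (translate first)
   twist first: tx 0.08 ty 0.12 j6 1.61
```

View pics/w18.png

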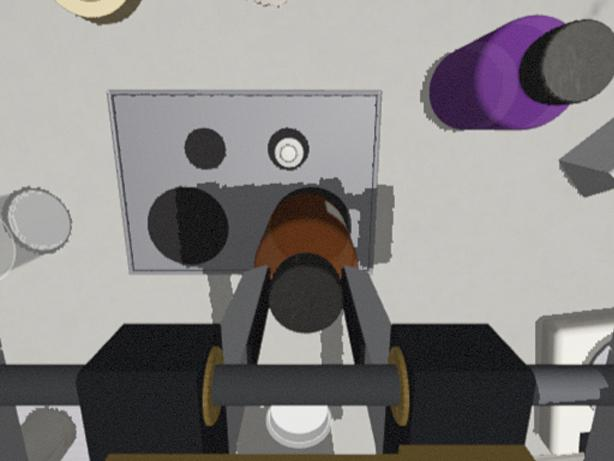

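The amber bottle hangs over its front right spot (306,293), and the small weight is in place at (288,152).

```bash
python3 -m crank '[{"tx":0,"ty":0.1,"tz":0.5,"twist":0,"grip":0},{"tx":0,"ty":0,"tz":0.4,"twist":0,"grip":0},{"tx":0,"ty":0,"tz":0.1,"twist":0,"grip":0},{"tx":0,"ty":0,"tz":0,"twist":0,"grip":0},{"tx":0,"ty":0,"tz":0,"twist":0,"grip":0}]';python3 -m crank '[{"tx":0,"ty":0,"tz":0.1,"twist":0,"grip":0},{"tx":0,"ty":0,"tz":0,"twist":0,"grip":0},{"tx":0,"ty":0,"tz":0,"twist":0,"grip":0}]'
```

```text
time: 34.88
tool_pos: [0.5996, -0.0027, 0.1336]
ee_rot: [3.142, -0.0, -0.134]
wrist_force: [0.5, 0.2, -3.6]
width: 0.0355
time: 35.25
tool_pos: [0.5995, -0.0027, 0.1326]
ee_rot: [3.142, -0.0, -0.134]
wrist_force: [0.1, -0.9, -3.9]
width: 0.0352
```

```bash
python3 -m crank '[{"tx":0.1,"ty":0,"tz":0.1,"twist":0,"grip":0},{"tx":0,"ty":0,"tz":0,"twist":0,"grip":0},{"tx":0,"ty":0,"tz":0,"twist":0,"grip":0}]'
```

```text
time: 35.62
tool_pos: [0.6007, -0.0029, 0.1326]
ee_rot: [3.141, -0.001, -0.134]
wrist_force: [-2.7, -0.5, 4.4]
width: 0.0354
```

Contact at the original grasp pose, within a millimetre. Releasing, then the small bottle.

```bash
python3 -m crank '[{"tx":0,"ty":0,"tz":0,"twist":0,"grip":0.5},{"tx":0,"ty":0,"tz":0,"twist":0,"grip":0.7},{"tx":0,"ty":0,"tz":0,"twist":0,"grip":0.85},{"tx":0,"ty":0,"tz":0,"twist":0,"grip":0.85},{"tx":0,"ty":0,"tz":-1,"twist":0,"grip":0.85},{"tx":0,"ty":0,"tz":-3,"twist":0,"grip":0.85},{"tx":0,"ty":0,"tz":-3,"twist":0,"grip":0.85},{"tx":0,"ty":0,"tz":-1,"twist":0,"grip":0.85},{"tx":0,"ty":0,"tz":0,"twist":0,"grip":0.85}]';python3 go.py .4311 .2664 .16 -7.7
python3 - <<'E'
from h import *
s,q=wrist();save(s,"w19.png",k=1.2)
E
```

```text
time: 36.75
tool_pos: [0.6008, -0.0028, 0.2123]
ee_rot: [3.142, -0.002, -0.134]
wrist_force: [1.0, -0.2, 0.1]
width: 0.0801
t 36.75 at [ 0.6008 -0.0028  0.2123] rpy [ 3.142e+00 -2.000e-03 -1.340e-01] w 0.0801
cm tx -20.42 ty -24.41 tz 5.23 twist 0.0 (translate first)
   twist first: tx -20.43 ty -24.41 j6 1.61
```

View pics/w19.png

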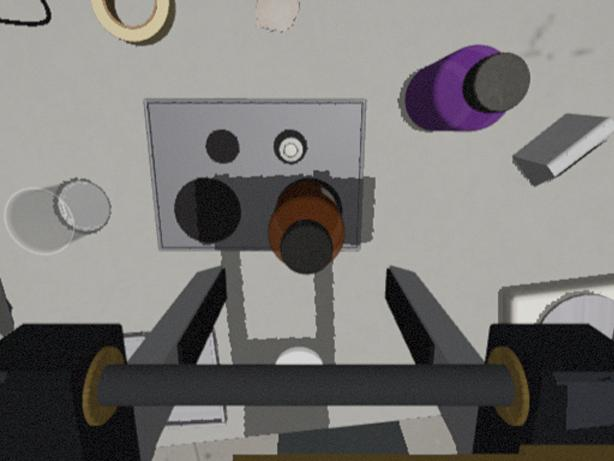

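The amber bottle is upright on its spot (306,246). Going to the small bottle.

```bash
python3 -m crank '[{"tx":-1.5,"ty":-1.8,"tz":0,"twist":0,"grip":0.85},{"tx":-3,"ty":-3.6,"tz":0,"twist":0,"grip":0.85},{"tx":-3.5,"ty":-4.2,"tz":0,"twist":0,"grip":0.85},{"tx":-3.5,"ty":-4.2,"tz":0,"twist":0,"grip":0.85},{"tx":-3.5,"ty":-4.2,"tz":0,"twist":0,"grip":0.85},{"tx":-3.2,"ty":-3.8,"tz":0,"twist":0,"grip":0.85},{"tx":-2.2,"ty":-2.6,"tz":0,"twist":0,"grip":0.85},{"tx":0,"ty":0,"tz":2,"twist":0,"grip":0.85},{"tx":0,"ty":0,"tz":2.5,"twist":0,"grip":0.85},{"tx":0,"ty":0,"tz":1.5,"twist":0,"grip":0.85},{"tx":0,"ty":0,"tz":0,"twist":0,"grip":0.85},{"tx":0,"ty":0,"tz":0,"twist":0,"grip":0.85}]';python3 go.py .4311 .2664 .1132 -7.7
python3 - <<'E'
from h import *
s,q=wrist();save(s,"w20.png",k=1.2)
E
```

```text
time: 38.3
tool_pos: [0.4311, 0.2665, 0.1522]
ee_rot: [-3.141, -0.001, -0.134]
wrist_force: [0.4, 0.9, 0.7]
width: 0.0797
t 38.3 at [0.4311 0.2665 0.1522] rpy [-3.141e+00 -1.000e-03 -1.340e-01] w 0.0797
cm tx -0.00 ty 0.01 tz 3.90 twist 0.0 (translate first)
   twist first: tx -0.00 ty 0.01 j6 2.15
```

View pics/w20.png

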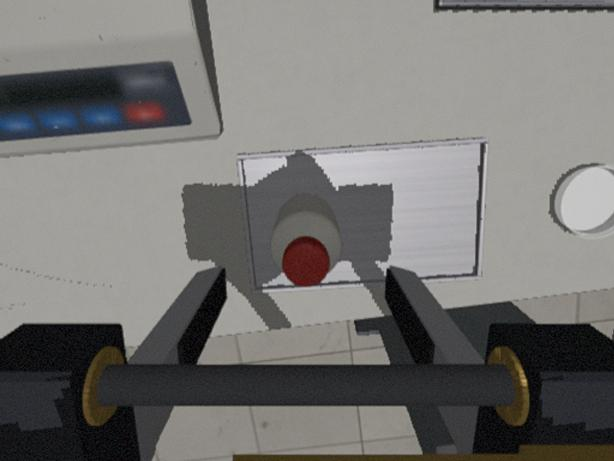

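The red cap is centred at (306,261). Down and grip.

```bash
python3 -m crank '[{"tx":0,"ty":0,"tz":1.5,"twist":0,"grip":0.85},{"tx":0,"ty":0,"tz":1.5,"twist":0,"grip":0.85},{"tx":0,"ty":0,"tz":0.85,"twist":0,"grip":0.85},{"tx":0,"ty":0,"tz":0,"twist":0,"grip":0.85},{"tx":0,"ty":0,"tz":0,"twist":0,"grip":0.85}]';python3 -m crank '[{"tx":0,"ty":0,"tz":0,"twist":0,"grip":0},{"tx":0,"ty":0,"tz":0,"twist":0,"grip":0},{"tx":0,"ty":0,"tz":0,"twist":0,"grip":0},{"tx":0,"ty":0,"tz":0,"twist":0,"grip":0},{"tx":0,"ty":0,"tz":0,"twist":0,"grip":0},{"tx":0,"ty":0,"tz":0,"twist":0,"grip":0},{"tx":0,"ty":0,"tz":0,"twist":0,"grip":0}]';python3 go.py .6104 .0937 .16 -7.7
```

```text
time: 38.98
tool_pos: [0.4311, 0.2663, 0.1131]
ee_rot: [-3.141, -0.0, -0.134]
wrist_force: [-0.3, -0.7, -0.2]
width: 0.0798
time: 39.85
tool_pos: [0.4309, 0.2662, 0.1129]
ee_rot: [3.142, -0.0, -0.134]
wrist_force: [0.0, 1.5, -0.3]
width: 0.0268
t 39.85 at [0.4309 0.2662 0.1129] rpy [ 3.142 -0.    -0.134] w 0.0268
cm tx 20.09 ty 14.70 tz -4.71 twist 0.0 (translate first)
   twist first: tx 20.10 ty 14.69 j6 2.15
```

```bash
python3 -m crank '[{"tx":0,"ty":0,"tz":-1,"twist":0,"grip":0},{"tx":0,"ty":0,"tz":-2,"twist":0,"grip":0},{"tx":0,"ty":0,"tz":-2.5,"twist":0,"grip":0},{"tx":1.2,"ty":0.9,"tz":0,"twist":0,"grip":0},{"tx":2.7,"ty":1.9,"tz":0,"twist":0,"grip":0},{"tx":3.5,"ty":2.6,"tz":0,"twist":0,"grip":0},{"tx":3.5,"ty":2.6,"tz":0,"twist":0,"grip":0},{"tx":3.5,"ty":2.6,"tz":0,"twist":0,"grip":0},{"tx":3.3,"ty":2.4,"tz":0,"twist":0,"grip":0},{"tx":2.2,"ty":1.6,"tz":0,"twist":0,"grip":0},{"tx":0,"ty":0,"tz":0,"twist":0,"grip":0},{"tx":0,"ty":0,"tz":0,"twist":0,"grip":0}]';python3 go.py .6104 .0937 .1195 -7.7
```

```text
time: 41.35
tool_pos: [0.6079, 0.0949, 0.1669]
ee_rot: [3.142, 0.002, -0.134]
wrist_force: [0.1, -0.4, -0.8]
width: 0.0269
t 41.35 at [0.6079 0.0949 0.1669] rpy [ 3.142e+00  2.000e-03 -1.340e-01] w 0.0269
cm tx 0.26 ty 0.09 tz 4.74 twist 0.0 (translate first)
   twist first: tx 0.26 ty 0.09 j6 1.77
```

```bash
python3 -m crank '[{"tx":0.1,"ty":0,"tz":1.5,"twist":0,"grip":0},{"tx":0,"ty":0,"tz":1.5,"twist":0,"grip":0},{"tx":0,"ty":0,"tz":0.8,"twist":0,"grip":0},{"tx":0,"ty":0,"tz":0,"twist":0,"grip":0},{"tx":0,"ty":0,"tz":0,"twist":0,"grip":0}]';python3 go.py .6104 .0937 .1195 -7.7
python3 - <<'E'
from h import *
s,q=wrist();save(s,"w21.png",k=1.2)
E
```

```text
time: 41.98
tool_pos: [0.6098, 0.0949, 0.1304]
ee_rot: [-3.142, -0.001, -0.134]
wrist_force: [0.1, -0.3, -1.7]
width: 0.0268
t 41.98 at [0.6098 0.0949 0.1304] rpy [-3.142e+00 -1.000e-03 -1.340e-01] w 0.0268
cm tx 0.07 ty 0.11 tz 1.09 twist 0.0 (translate first)
   twist first: tx 0.07 ty 0.11 j6 1.77
```

View pics/w21.png

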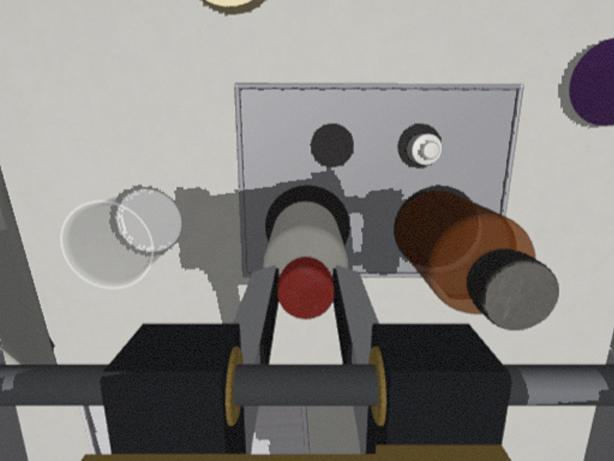

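The small bottle is over its front left spot (306,288), clear of the amber one.

```bash
python3 -m crank '[{"tx":0.05,"ty":0.1,"tz":0.5,"twist":0,"grip":0},{"tx":0,"ty":0,"tz":0.35,"twist":0,"grip":0},{"tx":0,"ty":0,"tz":0.1,"twist":0,"grip":0},{"tx":0,"ty":0,"tz":0,"twist":0,"grip":0},{"tx":0,"ty":0,"tz":0,"twist":0,"grip":0}]';python3 -m crank '[{"tx":0,"ty":0,"tz":0.1,"twist":0,"grip":0},{"tx":0,"ty":0,"tz":0,"twist":0,"grip":0},{"tx":0,"ty":0,"tz":0,"twist":0,"grip":0}]'
```

```text
time: 42.65
tool_pos: [0.61, 0.0938, 0.1206]
ee_rot: [3.142, -0.0, -0.134]
wrist_force: [-0.7, -0.1, -0.7]
width: 0.0266
time: 43.02
tool_pos: [0.61, 0.0938, 0.1195]
ee_rot: [3.142, -0.0, -0.134]
wrist_force: [0.2, -0.5, -1.0]
width: 0.0266
```

```bash
python3 -m crank '[{"tx":0,"ty":0,"tz":0.1,"twist":0,"grip":0},{"tx":0,"ty":0,"tz":0,"twist":0,"grip":0},{"tx":0,"ty":0,"tz":0,"twist":0,"grip":0}]'
```

```text
time: 43.4
tool_pos: [0.6102, 0.0938, 0.119]
ee_rot: [-3.141, -0.001, -0.134]
wrist_force: [-0.6, 0.4, 1.5]
width: 0.0272
```

Touching down. Releasing and rising, then moving back out of the top view.

```bash
python3 -m crank '[{"tx":0,"ty":0,"tz":0,"twist":0,"grip":0.5},{"tx":0,"ty":0,"tz":0,"twist":0,"grip":0.7},{"tx":0,"ty":0,"tz":0,"twist":0,"grip":0.85},{"tx":0,"ty":0,"tz":0,"twist":0,"grip":0.85},{"tx":0,"ty":0,"tz":-1,"twist":0,"grip":0.85},{"tx":0,"ty":0,"tz":-3,"twist":0,"grip":0.85},{"tx":0,"ty":0,"tz":-4,"twist":0,"grip":0.85},{"tx":0,"ty":0,"tz":-4,"twist":0,"grip":0.85},{"tx":0,"ty":0,"tz":0,"twist":0,"grip":0.85}]'; python3 -m crank '[{"tx":-2.5,"ty":1,"tz":0,"twist":0,"grip":0.85},{"tx":-4,"ty":4,"tz":0,"twist":0,"grip":0.85},{"tx":-4,"ty":4,"tz":0,"twist":0,"grip":0.85},{"tx":-4,"ty":4,"tz":0,"twist":0,"grip":0.85},{"tx":-4,"ty":4,"tz":0,"twist":0,"grip":0.85},{"tx":-2,"ty":5,"tz":0,"twist":0,"grip":0.85},{"tx":-2,"ty":5,"tz":0,"twist":0,"grip":0.85},{"tx":-1,"ty":5,"tz":0,"twist":0,"grip":0.85},{"tx":0,"ty":5,"tz":0,"twist":0,"grip":0.85},{"tx":0,"ty":5,"tz":0,"twist":0,"grip":0.85},{"tx":0,"ty":5,"tz":0,"twist":0,"grip":0.85},{"tx":0,"ty":4,"tz":0,"twist":0,"grip":0.85}]'; python3 -m crank '[{"tx":0,"ty":5,"tz":0,"twist":0,"grip":0.85},{"tx":0,"ty":5,"tz":0,"twist":0,"grip":0.85},{"tx":0,"ty":3,"tz":0,"twist":0,"grip":0.85},{"tx":0,"ty":0,"tz":0,"twist":0,"grip":0.85},{"tx":0,"ty":0,"tz":0,"twist":0,"grip":0.85}]'
python3 - <<'E'
from h import *
s=cams.snapshot("top");save(s,"top_end.png",k=1.5);save(s,"top_endc.png",(195,120,345,200),5)
s=cams.snapshot("side");save(s,"side_end.png",k=1.5)
E
```

```text
time: 44.52
tool_pos: [0.612, 0.0939, 0.2443]
ee_rot: [-3.14, -0.01, -0.134]
wrist_force: [0.1, 0.6, 0.2]
width: 0.0797
time: 46.02
tool_pos: [0.3079, -0.3816, 0.237]
ee_rot: [-3.14, 0.001, -0.135]
wrist_force: [-0.2, 0.9, 0.2]
width: 0.08
time: 46.65
tool_pos: [0.2916, -0.508, 0.2377]
ee_rot: [-3.14, 0.001, -0.134]
wrist_force: [1.0, -0.4, -0.4]
width: 0.08
```

View pics/top_end.png

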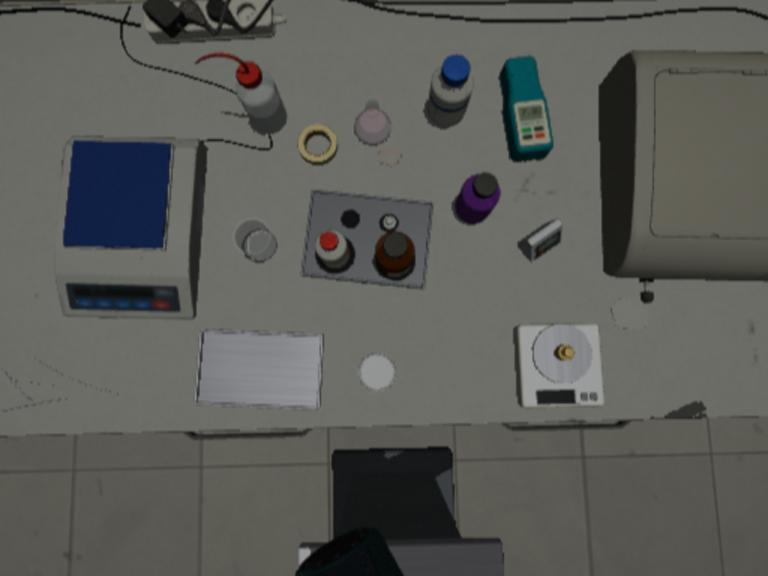

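View pics/top_endc.png

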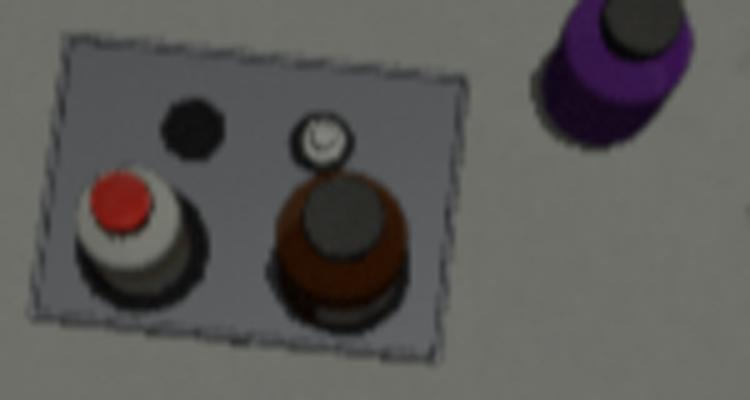

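View pics/side_end.png

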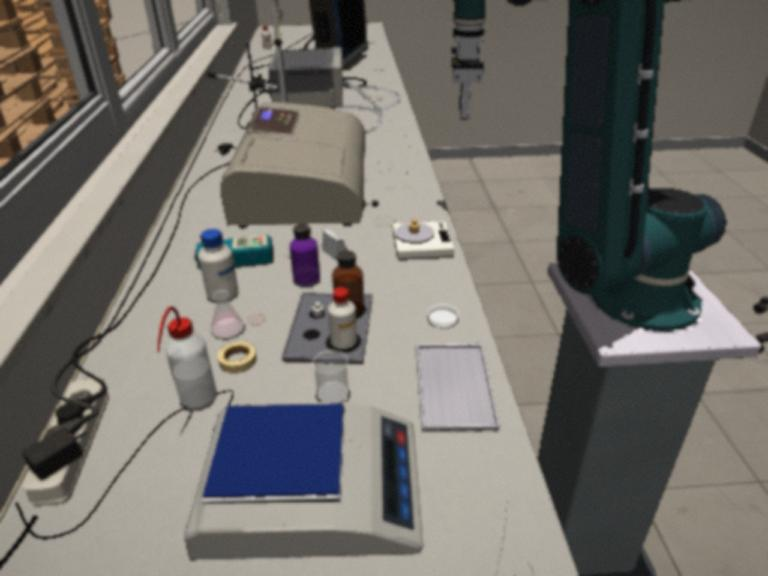

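The end pictures match the start. The red cap is at (121,202) and the amber cap at (344,215) in the crop, and the grey weight, dish and beaker are unmoved. The weight is upright near the pan's middle at (565,352). Handing in.

```bash
python3 -c "
from bench import ticket; print(ticket.close_job())"
```

```text
the job is handed in; nothing more can be done
None
```

The job is done and handed in at about 47 s of the 102 s allowed; handing in gave no verdict. I moved both bottles to the side tray, stood the large brass weight on the balance's pan, then put the amber and small bottles back at their recorded grasp poses.

**Bottles:** Each came back to within about 1 mm of the pose it was gripped at. In the final top view the caps sit within a pixel or so of where they started, and both bottles are upright.

**Large weight:** It stands upright on the pan, an estimated 5 mm or less from the centre. Top and wrist camera fixes of the pan differed by about 4 mm, and I placed it near the wrist one.

**Everything else:** The small weight, petri dish, beaker and purple bottle look unmoved, and the arm is parked clear of the worktop.

**Problems:** The first two move calls were refused because keys were missing, and nothing moved. No other check failed.

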